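# Make up the hub kit and the timing kit

### The arm

A 6-joint arm with a two-finger parallel gripper is mounted at the origin on the work surface. World frame = base frame: x ahead of the robot, y to its left, z up, the work surface at z = 0. Lengths are in m, angles in rad, forces in N, time in s.
With the tool pointing down it reaches from about 0.3 to 0.775 m from the base axis. Payload 14.6 kg.
Tool frame: the origin (TCP) lies at the very end of the fingers, on their centre line; the grasp point (between the pads) lies 19 mm behind it; z points along the fingers, y is the direction in which the jaws open and shut (so a half turn about z gives the same grasp; the last joint's range is limited). The gripper opens to 94 mm and grips with 3 to 60 N. Pads are 16 mm wide; open, the fingers measure 119 mm over their backs; the gripper's body (75 mm by 177 mm) begins 78 mm behind the grasp point.
Start: joints at [-1.249, 0.3, 1.521, -0, 1.321, -0.067], TCP at [0.208, -0.509, 0.182] pointing down, gripper open.
Joint ranges: [-3.03, 3.03], [-0.79, 2.21], [0.23, 2.52], [-1.04, 4.18], [0, 3.07], [-2.55, 2.55]. Speed limits (rad/s): [2.22, 2.22, 2.57, 3.14, 3.14, 3.14].

### API

Orientations are given as [roll, pitch, yaw] about the fixed x, y, z axes, in that order (R = Rz(yaw) Ry(pitch) Rx(roll)).
In Python, from station import get_obs, vision, hand_in gives the robot as it stands.
- The arm moves only by the tool play_rows, never from a script. Its argument "moves" is a list of rows, each an object with "claw": the opening, from 0 (shut) to 1 (fully open); "linear": the shift along the tool's x, y, z in mm, a list of three; "turn": the turn, a rotation vector about the tool's x, y, z in rad, a list of three. In form: [{"claw": claw, "linear": [tx, ty, tz], "turn": [ax, ay, az]}, ...]. A call has 1 to 8 rows; each row is the pose to reach, as a shift and turn from the pose measured when the call began, along the tool's axes at that moment; what a row does not reach only later rows make up. A row lasts 1/8 s, in which the tool goes at most 62.5 mm and 10.7 degrees, less where a joint would pass 70% of its speed; a pose out of reach is approached as far as the arm can. A call with a gripper value outside its range is refused whole. The fingers move at their own pace and stop on an object; "force" is the grip in N (left out, the last holds). Time passes only in rows, so rows that repeat a pose let the fingers close. It gives the time, the measured TCP pose, the force and the opening at its end, in the units of the state.
- get_obs(): the state, without advancing time (a new reading comes with each control period).
- vision.camera(name): name is "scene" or "top" or "wrist"; returns the picture (400x640x3 uint8, blue, green, red); there is no depth.
- vision.camera_info(name): a dict with "camera_matrix" (3x3 intrinsics, pixels), "rvec" (rotation vector, rad) and "tvec" (3), from world to camera coordinates, as OpenCV has them; the wrist camera has in their place "mount" (4x4, takes a point from camera to tool coordinates, whose origin is the TCP and whose axes are the flange's). Camera axes: x right, y down, z forward; pixel columns grow to the right and rows downward; lengths in m; the calibration is good to about 2 mm. The wrist camera is an equidistant fisheye: a pixel r from the principal point sees the ray r / f radians off the axis. A picture is of the moment at which its call begins: read the wrist's pose just before it. camera_info takes no time and is no camera call.
- hand_in(): hands the job in, once; it reports no verdict.
The state is a dict: "time_s": time; "qpos": joint angles; "joint_vel": joint speeds; "tau": joint torques, N m; "ee_pos": TCP position; "eef_rot": TCP orientation; "force": force on the tool from outside, world axes, zero at the start; "moment": the same for the moment, N m; "grip_width": finger opening in m.
Only numpy, scipy, OpenCV 4.12 (cv2) and the standard library are available. Lean on these libraries where they do the work, as an engineer would, in place of code of your own. Each camera call takes 0.05 s, during which the arm holds its last target.

### The job

Make up the parts for two jobs at the garage bench. In the two-compartment tray lay the large wheel bearing (larger compartment) and the hub nut (smaller compartment); in the three-compartment tray lay the belt pulley (smaller of the two back compartments), the camshaft setting plate (larger back compartment) and the T-handled locking pin (along the long narrow lane), everything flat on the tray floor and set down, not dropped. The setting plate sits flush in its tool insert: press its thumb-scoop end down so that the other end tips up, then take it; leave the small bearing where it lies.

Things in the scene. Friction and masses are not known exactly. Their poses are not given: they have to be found in the camera images.
- bearing_c (a point): Large wheel bearing: bare steel ring with a dark seal, 66 mm outside diameter, 36 mm bore, 36 mm high, 0.45 kg, lying flat on the bench. The point is its centre, 18 mm above its underside; z up along its axis.
- small_bearing_c (a point): Small bearing of the same kind, 45 mm outside diameter, 20 mm bore, 18 mm high, lying flat on the bench. Not wanted in either kit: leave it where it lies. The point is its centre, 9 mm above its underside.
- nut_c (a point): Steel hub nut lying on its round flange: hexagon 36 mm across flats from 5 to 22 mm above its underside, flange 48 mm diameter and 5 mm thick at the bottom, low collar on top, 24 mm high in all. The point is its centre, 12 mm above its underside; its x axis is square to one pair of flats (other pairs at 60 degree steps), z up.
- pulley_c (a point): Timing-belt idler pulley: black plastic with a rim flange at top and bottom, 64 mm diameter over both 4 mm flanges (58 mm between them), 28 mm high, small steel hub disc in its otherwise closed ribbed face, lying flat. The point is its centre, 14 mm above its underside; z up.
- pin_c (a point): Steel T-handled crankshaft locking pin lying flat: round shank and cross bar both 12 mm thick, cross bar 44 mm long. The point is on the shank's centre line near its centre of mass, 6 mm above the bench. x runs along the shank to its free end, 48 mm from the point; the cross bar, along y, is centred 30 mm from the point towards -x; z up.
- plate_c (a point): Camshaft setting plate: steel bar 80 (x) by 40 (y) by 10 mm (z), dark holes, 0.22 kg, flush in its pocket. The point is its centre; z up. Its +x half hangs over a well: pressed 28 mm from its centre towards +x until that place is 18 mm down, it tips and stays leaning at about 40 degrees, its -x end some 20 mm proud of the insert, to be gripped across its 40 mm width 25 to 30 mm from the centre.
- tool_insert: Black tool-set insert, fixed, 125 (x) by 180 (y) by 46 mm high; origin at the centre of its underside, z up. The plate's pocket, 83 by 43 mm, is centred at x = 0, y = -40 mm; 10 mm deep over the ledge, with a 37 mm deep well from x = +2.5 to +41.5 mm. A 28 mm wide thumb scoop lies just beyond the pocket's +x end. Other tools, at y above 30 mm, stand up to 9 mm above the top, fixed.
- hub_tray: Grey plastic tray with two compartments, fixed to the bench, 112 mm (x) by 202 mm (y); floor 3 mm thick, walls and divider 4 mm thick and 14 mm high from the bench; origin at the centre of its underside, z up. Larger compartment: 104 mm (x) by 106 mm (y), centre at x = 0, y = -44 mm. Smaller compartment: 104 by 84 mm, centre at x = 0, y = +55 mm.
- timing_tray: Grey plastic tray with three compartments, fixed, 174 (x) by 200 mm (y); floor 3 mm, walls 4 mm thick and 14 mm high from the bench; origin at the centre of its underside, z up. Long lane: 62 by 192 mm, centre x = -52, y = 0 mm. Behind it (+x): smaller back compartment 100 by 84 mm, centre x = +33, y = -54 mm; larger back compartment 100 by 104 mm, centre x = +33, y = +44 mm.
Not all that is in view belongs to the job. Leave any green or turquoise look-alike of the part that bears pin_c alone.

How it is judged:
By the outcome, as a careful person would: the job done as asked, in the order asked, and still so for the second after the job is handed in, with the robot touching nothing.
It also fails if it takes over 138 s, if anything falls off the work surface, if the arm or the gripper's body presses on something with over 40 N, if the wrist force passes 120 N, or if a joint passes its speed limit or range.

## Working session

There is one attempt and no reset: what is moved stays moved. The work goes in short steps, Python scripts to look and compute and a tool call to move; the robot and the scene stay as the last step left them, time stands still between calls to the robot, and variables do not carry over. Pictures are saved under pics/ and viewed, and the job is handed in when it is done.

Besides the shell and the picture viewer there is one more tool, called after "Call:" as name(argument=value, ...) on one line, values as JSON. play_rows: Moves the arm, as the interface text tells. Its arguments: {"type":"object","properties":{"moves":{"type":"array","items":{"type":"object","properties":{"claw":{"type":"number"},"linear":{"type":"array","items":{"type":"number"}},"turn":{"type":"array","items":{"type":"number"}}}}},"force":{"type":"number"}},"required":["moves"]}

```bash
mkdir -p pics; ls
python3 - <<'E'
from station import get_obs, vision
import cv2,numpy as np
o=get_obs(); print(o)
for n in ("scene","top","wrist"):
    cv2.imwrite(f"pics/{n}0.png",vision.camera(n))
    i=vision.camera_info(n); print(n,{k:np.round(np.array(v),4).tolist() if not isinstance(v,str) else v for k,v in i.items()})
E
```

```text
pics
{'time_s': 0.0, 'qpos': array([-1.24859237e+00,  3.00479000e-01,  1.52158312e+00, -2.76749302e-05,
        1.32068808e+00, -6.66246739e-02]), 'joint_vel': array([-0.00059305,  0.00147613,  0.0007935 , -0.00132634,  0.00100366,
        0.00115477]), 'tau': array([ 1.36006215e-04, -5.31807232e+01, -3.52738881e+01,  7.08444114e-02,
        2.44263920e-02, -1.16541482e-04]), 'ee_pos': array([ 0.20839335, -0.50867924,  0.18118115]), 'eef_rot': array([-3.14043589e+00, -5.03176461e-05,  3.88835467e-01]), 'force': array([0.0487366 , 0.15660458, 0.51301767]), 'moment': array([-0.02590195,  0.00605297,  0.02055991]), 'grip_width': 0.0939086759550278}
scene {'camera_matrix': [[373.0206, 0.0, 316.4355], [0.0, 373.0206, 195.0532], [0.0, 0.0, 1.0]], 'rvec': [2.4157, 0.6464, -0.2353], 'tvec': [-0.3966, -0.2433, 1.5381]}
top {'camera_matrix': [[472.5008, 0.0, 315.764], [0.0, 472.5008, 199.8823], [0.0, 0.0, 1.0]], 'rvec': [2.1576, -2.2158, 0.1068], 'tvec': [-0.1036, 0.5165, 1.3214]}
wrist {'camera_matrix': [[309.7069, 0.0, 319.2615], [0.0, 309.7069, 192.1933], [0.0, 0.0, 1.0]], 'mount': [[-0.0002, -0.973, -0.231, 0.0668], [1.0, -0.0002, 0.0, 0.0002], [-0.0001, -0.231, 0.973, -0.2032], [0.0, 0.0, 0.0, 1.0]]}
```

View pics/top0.png

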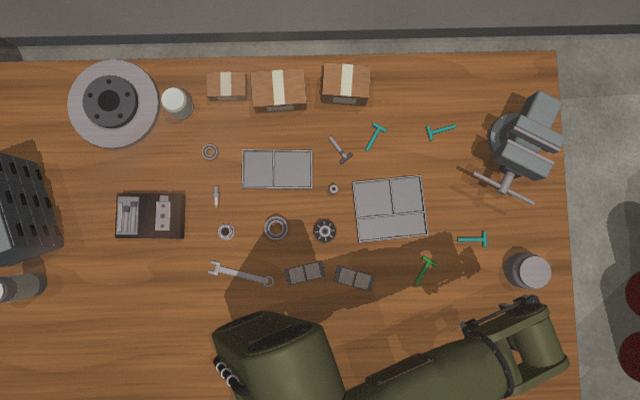

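View pics/scene0.png

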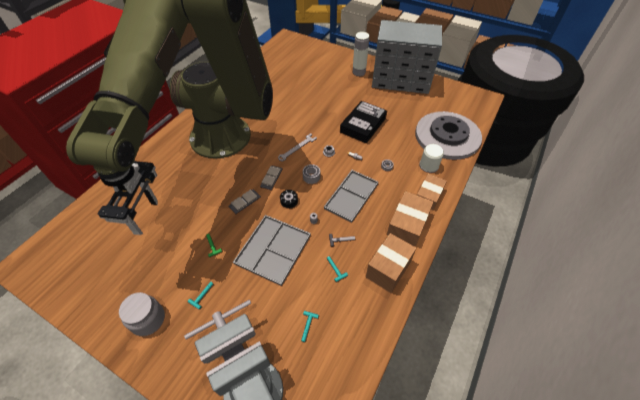

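View pics/wrist0.png

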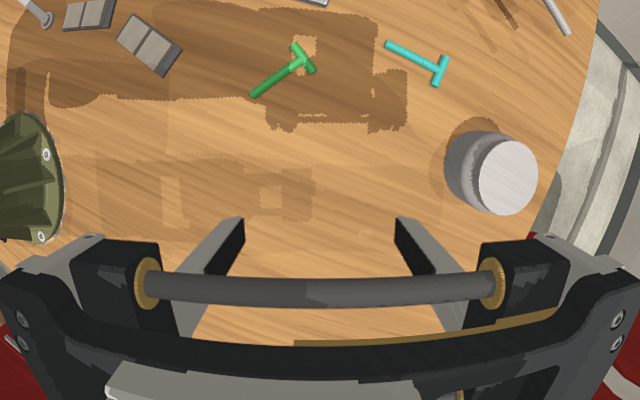

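The top view shows everything: the insert at (150,215), the hub tray at (277,169), the timing tray at (390,208) and the steel T-pin at (341,150). There are green and turquoise T-pins at (376,137), (440,130), (473,239) and (425,269). I'll zoom in on the central area.

```bash
cat > h.py <<'E'
import numpy as np,cv2
from station import get_obs, vision
from scipy.spatial.transform import Rotation as Ro
def ray(n,uv):
    i=vision.camera_info(n);K=np.array(i['camera_matrix']);R=cv2.Rodrigues(np.array(i['rvec'],float))[0];t=np.array(i['tvec'],float).ravel()
    d=np.c_[np.atleast_2d(uv),np.ones(len(np.atleast_2d(uv)))]@np.linalg.inv(K).T@R
    return -R.T@t,d
def plane(n,uv,z):
    c,d=ray(n,uv); return c+d*((z-c[2])/d[:,2])[:,None]
def proj(n,P):
    i=vision.camera_info(n);return cv2.projectPoints(np.atleast_2d(np.array(P,float)),np.array(i['rvec'],float),np.array(i['tvec'],float),np.array(i['camera_matrix'],float),None)[0][:,0]
def wpose(o):
    M=np.eye(4);M[:3,:3]=Ro.from_euler('xyz',o['eef_rot']).as_matrix();M[:3,3]=o['ee_pos'];return M@np.array(vision.camera_info('wrist')['mount'])
def wplane(T,uv,z):
    K=np.array(vision.camera_info('wrist')['camera_matrix']);uv=np.atleast_2d(np.array(uv,float))
    xy=(uv-K[:2,2])/K[0,0];r=np.linalg.norm(xy,axis=1);d=np.c_[xy*(np.sin(r)/np.maximum(r,1e-9))[:,None],np.cos(r)]@T[:3,:3].T
    c=T[:3,3];return c+d*((z-c[2])/d[:,2])[:,None]
def wproj(T,P):
    K=np.array(vision.camera_info('wrist')['camera_matrix']);p=(np.atleast_2d(P)-T[:3,3])@T[:3,:3]
    s=np.linalg.norm(p[:,:2],axis=1);th=np.arctan2(s,p[:,2]);return K[:2,2]+K[0,0]*(th/np.maximum(s,1e-9))[:,None]*p[:,:2]
def look(name):
    o=get_obs();im=vision.camera('wrist');cv2.imwrite(f'pics/{name}.png',im);np.save(f'pics/{name}.npy',wpose(o));return im,wpose(o)
E
python3 - <<'E'
import cv2
im=cv2.imread('pics/top0.png')
cv2.imwrite('pics/top0z.png',cv2.resize(im[120:250,100:300],None,fx=4,fy=4,interpolation=cv2.INTER_CUBIC))
cv2.imwrite('pics/top0y.png',cv2.resize(im[110:290,260:450],None,fx=4,fy=3.3,interpolation=cv2.INTER_CUBIC))
E
```

```text
(no output)
```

View pics/top0z.png

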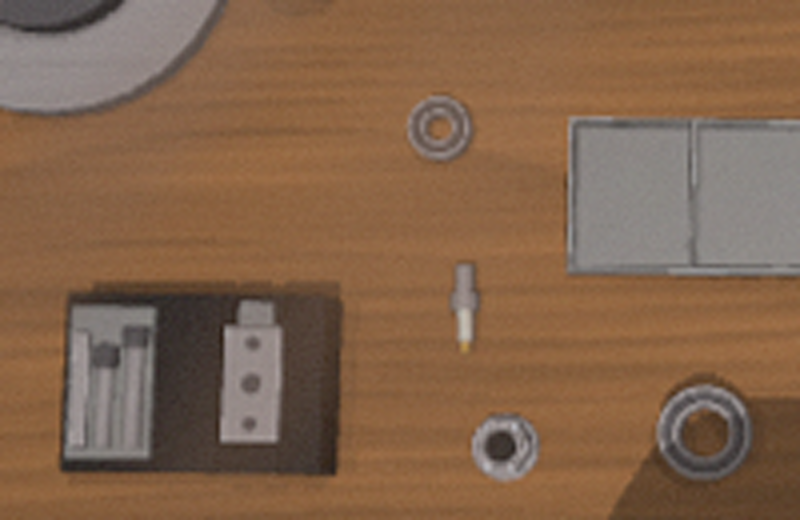

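View pics/top0y.png

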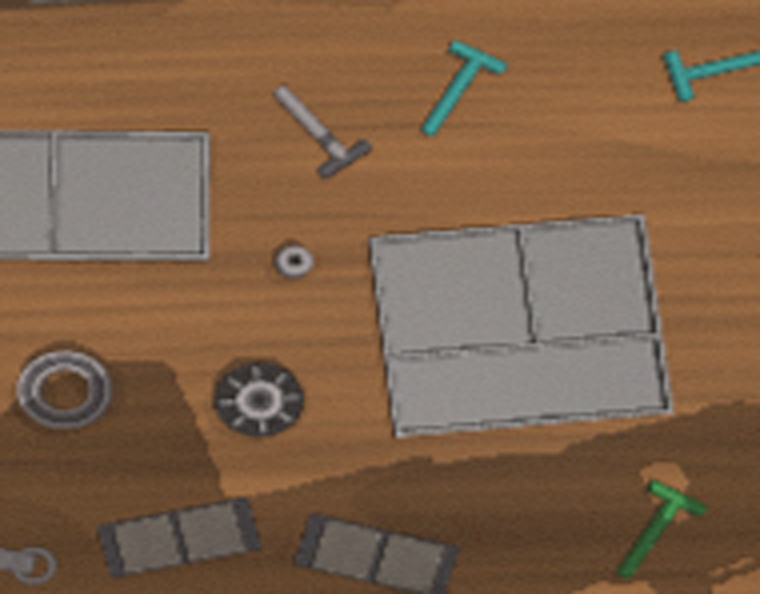

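Run:
```python
from h import *
def f(k,uv,z): print(k,np.round(plane('top',uv,z)*1000,1).tolist())
Z=lambda u,v:[100+u/4,120+v/4]
Y=lambda u,v:[260+u/4,110+v/3.3]
f('bearing',[Z(703,432),Y(63,390)],.036)
f('nut',[Z(504,446)],.024)
f('smallb',[Z(439,128)],.018)
f('pulley',[Y(259,398)],.028)
f('insert corners TL TR BR BL',[Z(68,292),Z(340,292),Z(336,474),Z(60,472)],.046)
f('plate corners TL TR BR BL',[Z(224,324),Z(281,324),Z(279,443),Z(220,443)],.046)
f('hub TL,TR,BR,BL',[Z(569,117),Y(209,132),Y(207,260),Z(569,272)],.014)
f('tim TL TR BR BL',[Y(370,237),Y(643,216),Y(672,411),Y(397,437)],.014)
f('pin: free end, cross centre, T ends',[Y(280,88),Y(344,160),Y(322,175),Y(368,146)],.008)
print(proj('top',[[0.2,-.5,.2]]))
```

```text
bearing [[436.4, -3.1, 36.0], [435.9, -3.1, 36.0]]
nut [[430.6, 137.8, 24.0]]
smallb [[659.4, 182.6, 18.0]]
pulley [[425.6, -140.2, 28.0]]
insert corners TL TR BR BL [[545.1, 434.7, 46.0], [540.3, 246.5, 46.0], [414.0, 249.9, 46.0], [420.6, 439.3, 46.0]]
plate corners TL TR BR BL [[520.0, 326.9, 46.0], [519.0, 287.5, 46.0], [436.5, 289.0, 46.0], [437.6, 329.6, 46.0]]
hub TL,TR,BR,BL [[665.9, 90.2, 14.0], [658.8, -111.3, 14.0], [546.4, -106.8, 14.0], [553.7, 91.8, 14.0]]
tim TL TR BR BL [[563.5, -224.4, 14.0], [576.9, -421.9, 14.0], [406.7, -434.9, 14.0], [389.7, -237.8, 14.0]]
pin: free end, cross centre, T ends [[697.9, -164.0, 8.0], [632.7, -208.4, 8.0], [619.8, -192.0, 8.0], [644.7, -226.2, 8.0]]
[[477.93469282 318.47167583]]
```

Things I could confuse, by pixel in the top view:
- **Large bearing (276,228):** the small bearing (209,152), the small bush (334,188) and the brake disc (109,100).
- **Hub nut (226,232):** the bush (334,188).
- **Steel pin (341,150):** the green and turquoise T's (376,137), (440,130), (473,239) and (425,269), and the spark plug (216,195).
- **Pulley (325,231):** nothing else is black and ribbed.

Measured sizes agree with the descriptions: tray outlines 112x202 and 172x198 mm, pin length 79 mm. I'll go to the bearing and look closer.

```bash
cat >> h.py <<'E'
def tgt(x,y,z,yaw=0,tilt=0):
    """mm; tilt = rotation (rad) about tool y after yaw; returns shift in tool axes"""
    o=get_obs();R=Ro.from_euler('xyz',o['eef_rot']);p=o['ee_pos']*1000
    Rt=Ro.from_euler('z',yaw)*Ro.from_euler('y',tilt)*Ro.from_euler('x',np.pi)
    d=R.inv().apply(np.array([x,y,z])-p);w=(R.inv()*Rt).as_rotvec()
    print('lin',np.round(d,1).tolist(),'turn',np.round(w,3).tolist(),'rows',round(max(np.linalg.norm(d)/62.5,np.degrees(np.linalg.norm(w))/10.7),1),'| at',np.round(p,1).tolist(),np.round(o['eef_rot'],3).tolist(),'t',round(o['time_s'],2),'F',np.round(o['force'],1).tolist(),'w',round(o['grip_width']*1000,1))
E
python3 -c "
from h import *
tgt(425,-3,150,0)"
```

```text
lin [392.1, -385.9, 31.7] turn [-0.001, 0.0, 0.389] rows 8.8 | at [208.4, -508.8, 181.3] [-3.141, -0.0, 0.389] t 0.15 F [-0.0, -0.4, -0.1] w 94.4
```

Call:
play_rows(moves=[{"claw": 1,"linear": [392,-386,32],"turn": [0,0,0.389]},{"claw": 1,"linear": [392,-386,32],"turn": [0,0,0.389]},{"claw": 1,"linear": [392,-386,32],"turn": [0,0,0.389]},{"claw": 1,"linear": [392,-386,32],"turn": [0,0,0.389]},{"claw": 1,"linear": [392,-386,32],"turn": [0,0,0.389]},{"claw": 1,"linear": [392,-386,32],"turn": [0,0,0.389]},{"claw": 1,"linear": [392,-386,32],"turn": [0,0,0.389]},{"claw": 1,"linear": [392,-386,32],"turn": [0,0,0.389]}])

```text
time_s: 1.15
ee_pos: [0.4044, -0.0498, 0.1528]
eef_rot: [-3.141, -0.0, -0.0]
force: [-0.1, -0.2, -0.7]
grip_width: 0.094
```

```bash
python3 -c "
from h import *
tgt(425,-3,150,0)
look('w1')"
```

```text
lin [20.6, -46.8, 2.9] turn [-0.001, -0.0, -0.0] rows 0.8 | at [404.4, -49.8, 152.8] [-3.141, -0.0, -0.0] t 1.15 F [-0.1, -0.2, -0.7] w 94.0
```

View pics/w1.png

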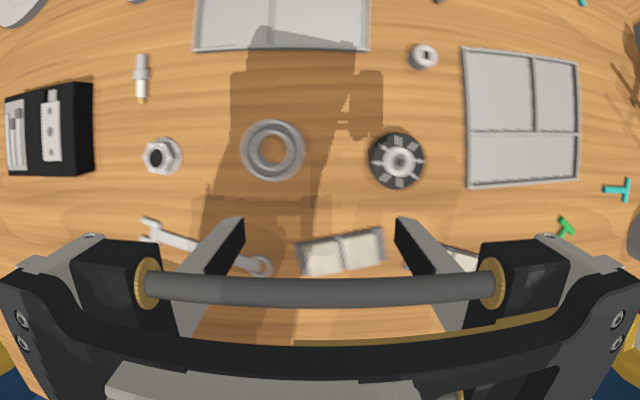

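The wrist view shows the bearing at (272,150), the nut at (162,157), the pulley at (397,161), the insert on the left and the timing tray on the right. I'll crop and measure.

Run:
```python
from h import *
im=cv2.imread('pics/w1.png');T=np.load('pics/w1.npy')
cv2.imwrite('pics/w1a.png',cv2.resize(im[110:200,130:330],None,fx=4,fy=4,interpolation=cv2.INTER_CUBIC))
cv2.imwrite('pics/w1b.png',cv2.resize(im[110:200,360:460],None,fx=5,fy=5,interpolation=cv2.INTER_CUBIC))
for n,P in dict(b=[436,-3,36],nut=[430.6,137.8,24],pul=[425.6,-140.2,28],pl=[478,308,46]).items(): print(n,wproj(T,np.array(P)/1000).round(1))
```

```text
b [[274.5 154.3]]
nut [[160.8 160.9]]
pul [[401.9 163.5]]
pl [[ 51.9 133.9]]
```

View pics/w1a.png

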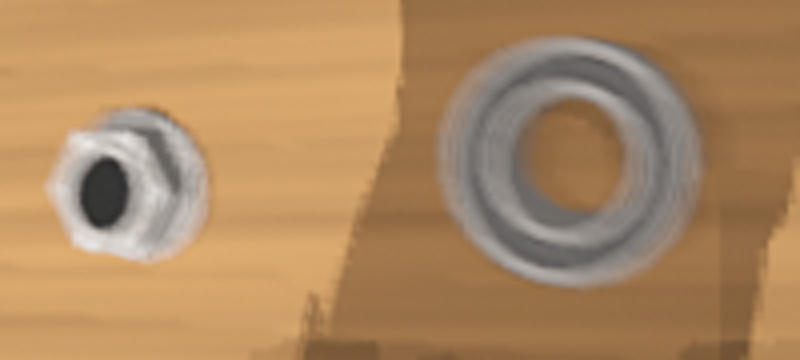

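View pics/w1b.png

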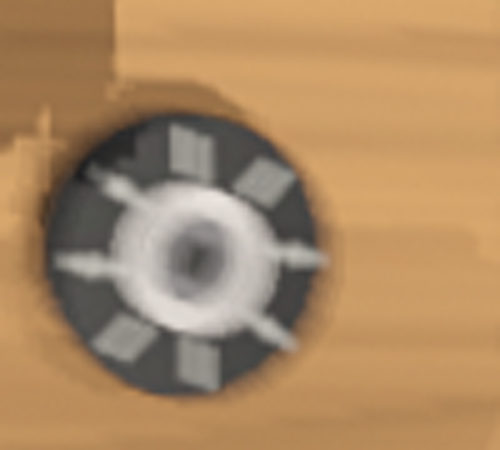

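Run:
```python
from h import *
T=np.load('pics/w1.npy')
for n,uv,z in [('b',(272,150.3),.036),('nut hole',(156.2,158),.024),('pul',(399.3,161.4),.028),
 ('hexL',(130+48/4,110+185/4),.022),('hexTL',(130+92/4,110+130/4),.022),('hexTR',(130+150/4,110+133/4),.022),('hexR',(130+168/4,110+188/4),.022),('hexBR',(130+140/4,110+255/4),.022),('hexBL',(130+75/4,110+243/4),.022)]: print(n,(wplane(T,uv,z)*1000).round(1))
tgt(438,-4,70,0)
```

```text
b [[440.2  -0.5  36. ]]
nut hole [[434.3 144.   24. ]]
pul [[ 427.9 -137.1   28. ]]
hexL [[437. 166.  22.]]
hexTL [[452.9 148.3  22. ]]
hexTR [[450.9 127.9  22. ]]
hexR [[434.4 122.9  22. ]]
hexBR [[414.7 134.5  22. ]]
hexBL [[418.9 157.7  22. ]]
lin [32.3, -39.8, 82.5] turn [-0.002, -0.0, 0.004] rows 1.6 | at [405.9, -44.1, 152.4] [-3.139, -0.0, 0.004] t 1.2 F [-0.2, 0.6, -1.4] w 93.8
```

The arm was still settling, and the two views differ by 3 to 4 mm. I'll move to just above the bearing and re-check with the arm still.

Call:
play_rows(moves=[{"claw": 1,"linear": [2,-42,32],"turn": [0,0,0.004]},{"claw": 1,"linear": [2,-42,32],"turn": [0,0,0.004]},{"claw": 1,"linear": [2,-42,32],"turn": [0,0,0.004]},{"claw": 1,"linear": [2,-42,32],"turn": [0,0,0.004]}])

```text
time_s: 1.7
ee_pos: [0.408, -0.003, 0.1211]
eef_rot: [-3.14, -0.001, -0.001]
force: [0.4, -0.9, -0.6]
grip_width: 0.0942
```

```bash
python3 -c "
from h import *
im,T=look('w2')
cv2.imwrite('pics/w2z.png',cv2.resize(im[60:260,60:560],(800,320)))
for n,P in dict(b=[436,-3,36],nut=[430.6,137.8,24],pul=[425.6,-140.2,28],pl=[478,308,46]).items(): print(n,wproj(T,np.array(P)/1000).round(1))
tgt(438,-3,13,0)
"
```

```text
b [[319.3 161.7]]
nut [[184.9 167.3]]
pul [[452.3 172.4]]
pl [[ 57.3 135.8]]
lin [29.9, 0.2, 108.1] turn [-0.002, -0.001, -0.001] rows 1.8 | at [408.0, -2.9, 121.1] [-3.139, -0.001, -0.001] t 1.75 F [0.7, 0.0, 0.3] w 94.1
```

View pics/w2.png

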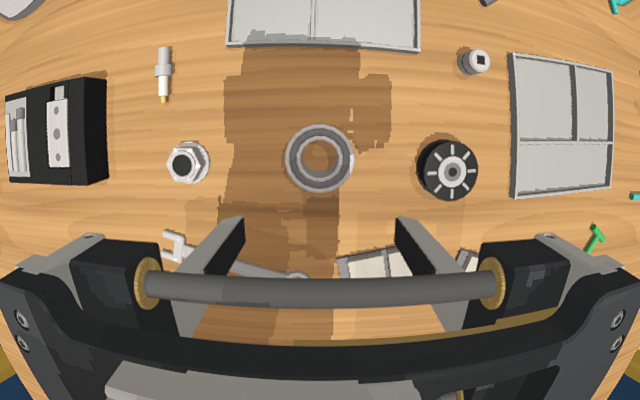

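Run:
```python
from h import *
im=cv2.imread('pics/w2.png')
cv2.imwrite('pics/w2a.png',cv2.resize(im[125:205,150:230],None,fx=7,fy=7,interpolation=cv2.INTER_CUBIC))
a=cv2.resize(im[110:200,275:365],None,fx=5,fy=5,interpolation=cv2.INTER_CUBIC);b=cv2.resize(im[125:215,405:495],None,fx=5,fy=5,interpolation=cv2.INTER_CUBIC)
cv2.imwrite('pics/w2b.png',np.hstack([a[:, :400],b[:, :400]]))
```

```text
(no output)
```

View pics/w2a.png

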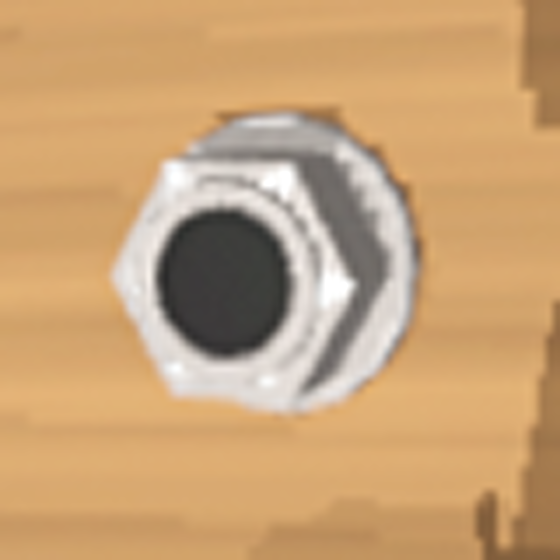

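View pics/w2b.png

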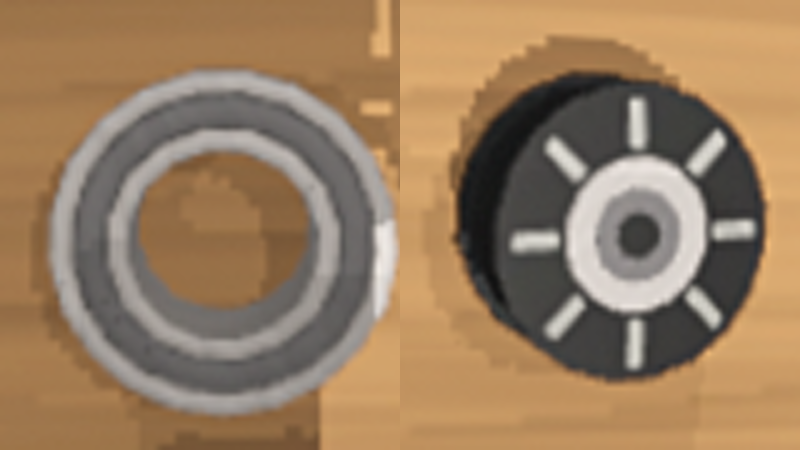

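Run:
```python
from h import *
T=np.load('pics/w2.npy')
for n,uv,z in [('b',(319.6,158.4),.036),('nut hole',(182,165.4),.024),('pul',(452.2,172.2),.028)]: print(n,(wplane(T,uv,z)*1000).round(1))
c=np.array([(110,275),(170,158),(290,160),(355,286),(298,400),(175,393)])/7+[150,125]
P=wplane(T,c,.0215)*1000;print(P.round(1),P.mean(0))
for i in range(6):
  e=P[(i+1)%6]-P[i];print(np.linalg.norm(e).round(1),np.degrees(np.arctan2(e[1],e[0])).round(1)%60)
tgt(438,-3,13,0)
```

```text
b [[439.1  -3.2  36. ]]
nut hole [[432.7 141.1  24. ]]
pul [[ 425.8 -140.1   28. ]]
[[434.1 162.3  21.5]
 [451.7 150.2  21.5]
 [450.5 129.8  21.5]
 [431.4 120.3  21.5]
 [414.2 131.2  21.5]
 [415.5 152.5  21.5]] [432.90444833 141.03945195  21.5       ]
21.3 25.299999999999997
20.5 26.799999999999997
21.4 26.30000000000001
20.3 27.599999999999994
21.3 26.5
21.1 27.9
lin [29.9, 0.2, 108.1] turn [-0.002, -0.001, -0.001] rows 1.8 | at [408.0, -2.9, 121.1] [-3.139, -0.001, -0.001] t 1.75 F [0.7, 0.0, 0.3] w 94.1
```

Call:
play_rows(moves=[{"claw": 1,"linear": [30,0,60],"turn": [0,0,0]},{"claw": 1,"linear": [30,0,108],"turn": [0,0,0]},{"claw": 1,"linear": [30,0,108],"turn": [0,0,0]},{"claw": 1,"linear": [30,0,108],"turn": [0,0,0]},{"claw": 0.6,"linear": [30,0,108],"turn": [0,0,0]},{"claw": 0.6,"linear": [30,0,108],"turn": [0,0,0]},{"claw": 0.6,"linear": [30,0,108],"turn": [0,0,0]},{"claw": 0.6,"linear": [30,0,108],"turn": [0,0,0]}], force=30)

```text
time_s: 2.75
ee_pos: [0.4382, -0.0027, 0.0133]
eef_rot: [-3.14, -0.002, -0.001]
force: [0.5, 0.1, -0.2]
grip_width: 0.0582
```

```bash
python3 -c "
from h import *
tgt(604,-53,110,-.03)
"
```

```text
lin [166.0, 49.9, -96.5] turn [-0.002, -0.002, 0.029] rows 3.2 | at [438.2, -2.7, 13.3] [-3.14, -0.002, -0.001] t 2.75 F [0.5, 0.1, -0.2] w 58.2
```

The opening is 58 mm rather than 66, so I'll check before lifting.

```bash
python3 -c "
from h import *
look('w3'); cv2.imwrite('pics/t3.png',cv2.resize(vision.camera('top')[110:290,200:380],(720,600)))
print(get_obs()['grip_width'],get_obs()['force'])
"
```

```text
0.05648236889699515 [ 0.36458966 -0.35427511 -0.0193652 ]
```

View pics/w3.png

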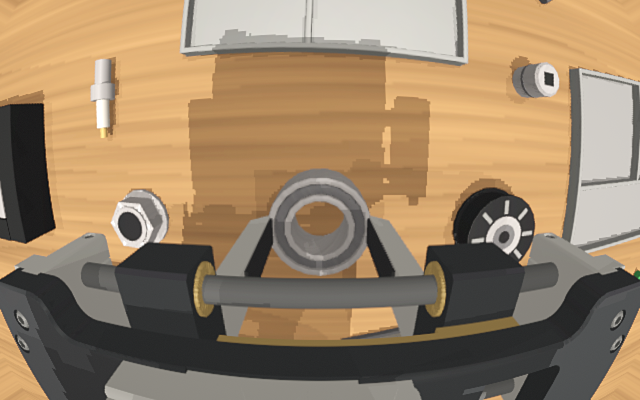

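View pics/t3.png

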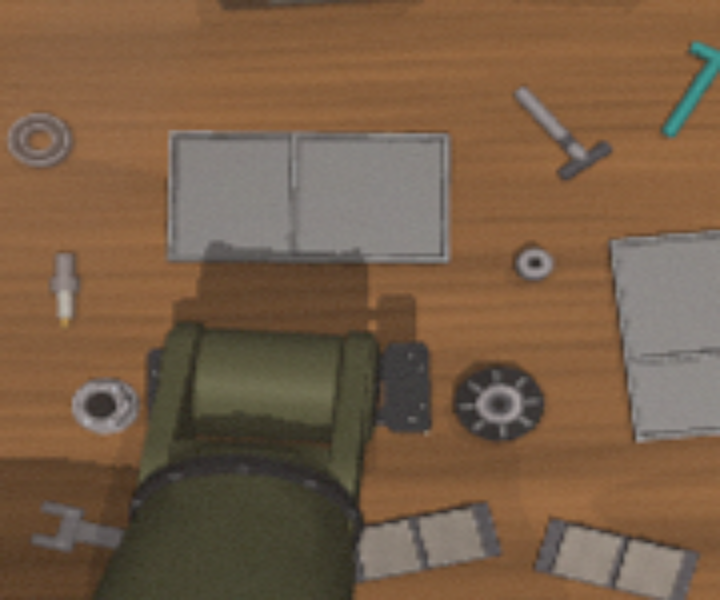

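```bash
python3 -c "
from h import *
T=np.load('pics/w3.npy');print((wplane(T,[(320,222),(320,178),(320,268)],.036)*1000).round(1), wproj(T,np.array([.438,-.003,.036])))
"
```

```text
[[443.4  -3.4  36. ]
 [470.9  -3.4  36. ]
 [411.6  -3.4  36. ]] [[319.39351851 230.18229488]]
```

```bash
python3 -c "
from h import *
im=cv2.imread('pics/w3.png');T=np.load('pics/w3.npy')
print(T.round(3))
P=[[.438,-.003+s*.0285,.013] for s in(1,-1)]+[[.446,-.003+s*.0285,.013] for s in(1,-1)]+[[.438,-.003,.013]]
print(wproj(T,P).round(0))
cv2.imwrite('pics/w3a.png',cv2.resize(im[150:310,180:460],None,fx=2.85,fy=2.85,interpolation=cv2.INTER_CUBIC))
"
```

```text
[[-0.001 -0.973 -0.23   0.505]
 [-1.     0.001  0.003 -0.003]
 [-0.002  0.23  -0.973  0.217]
 [ 0.     0.     0.     1.   ]]
[[278. 219.]
 [360. 218.]
 [278. 207.]
 [361. 207.]
 [319. 219.]]
```

View pics/w3a.png

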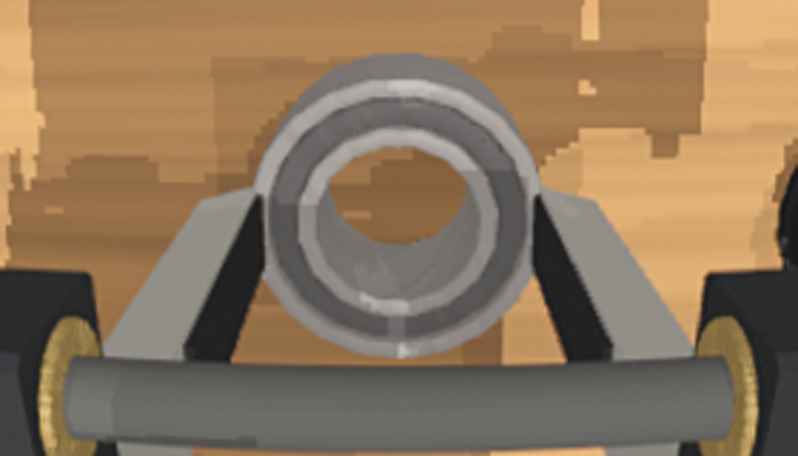

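```bash
python3 -c "
from h import *
T=np.load('pics/w3.npy');print((wplane(T,[(180+258/2.85,222),(180+540/2.85,222)],.036)*1000).round(1))
T=np.load('pics/w2.npy');print((wplane(T,[(275+50/5,158.4),(275+398/5,158.4)],.036)*1000).round(1),(wplane(T,[(319.6,110+70/5),(319.6,110+413/5)],.036)*1000).round(1))
print((wplane(T,[(405+95/5,172),(405+365/5,172)],.028)*1000).round(1))
print(plane('top',[(100+657/4,228),(100+750/4,228)],.036))
"
```

```text
[[443.2  27.3  36. ]
 [443.2 -34.1  36. ]]
[[439.3  29.3  36. ]
 [439.2 -36.2  36. ]] [[471.3  -3.3  36. ]
 [406.2  -3.2  36. ]]
[[ 425.5 -108.4   28. ]
 [ 426.6 -171.5   28. ]]
[[ 0.4372882   0.02900211  0.036     ]
 [ 0.43554271 -0.03591569  0.036     ]]
```

The fingers flank the ring in the picture, so I'll command a tighter close to test the grip before lifting.

Call:
play_rows(moves=[{"claw": 0.4,"linear": [0,0,0],"turn": [0,0,0]},{"claw": 0.4,"linear": [0,0,0],"turn": [0,0,0]},{"claw": 0.4,"linear": [0,0,0],"turn": [0,0,0]},{"claw": 0.4,"linear": [0,0,0],"turn": [0,0,0]}])

```text
time_s: 3.35
ee_pos: [0.4381, -0.0027, 0.0131]
eef_rot: [-3.139, -0.001, -0.001]
force: [0.1, -0.8, 0.1]
grip_width: 0.0378
```

```bash
python3 -c "
from h import *
tgt(604,-53,110,-.03)
im,T=look('w4');cv2.imwrite('pics/w4a.png',cv2.resize(im[110:310,180:460],None,fx=2.85,fy=2.85,interpolation=cv2.INTER_CUBIC))"
```

```text
lin [166.1, 49.8, -96.8] turn [-0.002, -0.001, 0.029] rows 3.2 | at [438.1, -2.7, 13.1] [-3.139, -0.001, -0.001] t 3.35 F [0.1, -0.8, 0.1] w 37.8
```

View pics/w4a.png

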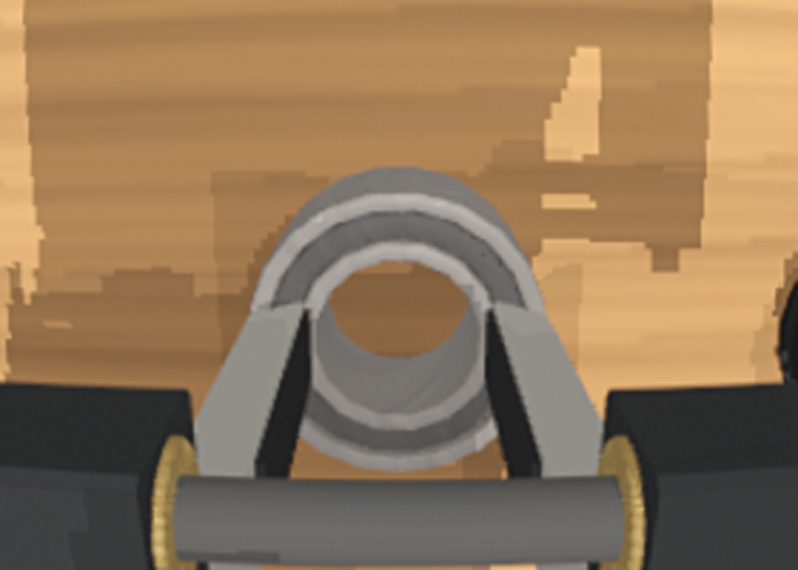

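The fingers closed to 38 mm over the ring, so they are above it even though the reported z is 13 mm. I'll check the camera height against known points.

```bash
python3 -c "
from h import *
im=cv2.imread('pics/w3.png');T=np.load('pics/w3.npy')
cv2.imwrite('pics/w3b.png',cv2.resize(im[180:270,100:190],None,fx=5,fy=5,interpolation=cv2.INTER_CUBIC))
cv2.imwrite('pics/w3c.png',cv2.resize(im[180:270,440:560],None,fx=5,fy=5,interpolation=cv2.INTER_CUBIC))
P=np.array([[432.7,141,24],[425.8,-140.1,28],[439,-3.2,36],[550,92,14],[546,-107,14]])/1000
print(wproj(T,P).round(1))
T2=T.copy();T2[2,3]+=.02;print(wproj(T2,P).round(1))
print(wproj(np.load('pics/w2.npy'),P).round(1))
"
```

```text
[[130.1 226.5]
 [503.3 237.1]
 [319.7 228.7]
 [182.1  61.7]
 [468.   68.2]]
[[142.8 218.6]
 [490.8 228.3]
 [319.7 218.6]
 [193.   65.9]
 [456.5  71.8]]
[[182.  165.4]
 [452.2 172.2]
 [319.6 158.5]
 [226.5  51. ]
 [420.5  55.1]]
```

View pics/w3c.png

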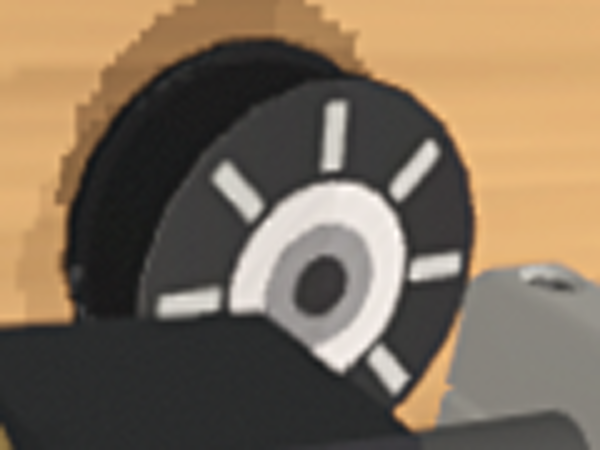

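View pics/w3b.png

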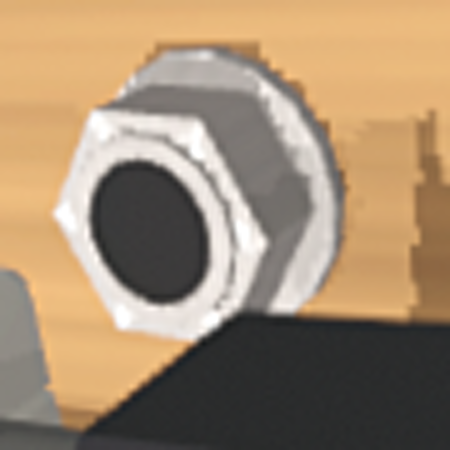

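```bash
python3 -c "
from h import *
T2=np.load('pics/w2.npy');T3=np.load('pics/w3.npy');T4=np.load('pics/w4.npy')
for z in (.0,.012,.024,.036): print(z,(wplane(T2,(319.6,158.4),z)*1000).round(1),(wplane(T3,(320,222),z)*1000).round(1),(plane('top',[(275.8,228)],z)*1000).round(1),
 'seal', [ (np.ptp(wplane(T,uv,z)[:,1])*1000).round(1) for T,uv in ((T2,[(290,158.4),(349.4,158.4)]),(T3,[(180+272/2.85,222),(180+525/2.85,222)]))])
"
python3 -c "
import cv2
im=cv2.imread('pics/w4.png')
cv2.imwrite('pics/w4b.png',cv2.resize(im[150:290,250:390],(700,600)))"
```

```text
0.0 [[434.7  -3.2   0. ]] [[431.1  -3.4   0. ]] [[437.3  -0.7   0. ]] seal [np.float64(62.8), np.float64(66.0)]
0.012 [[436.1  -3.2  12. ]] [[435.2  -3.4  12. ]] [[437.   -1.6  12. ]] seal [np.float64(60.4), np.float64(62.3)]
0.024 [[437.6  -3.2  24. ]] [[439.3  -3.4  24. ]] [[436.7  -2.4  24. ]] seal [np.float64(58.1), np.float64(58.6)]
0.036 [[439.1  -3.2  36. ]] [[443.4  -3.4  36. ]] [[436.4  -3.2  36. ]] seal [np.float64(55.8), np.float64(55.0)]
```

View pics/w4b.png

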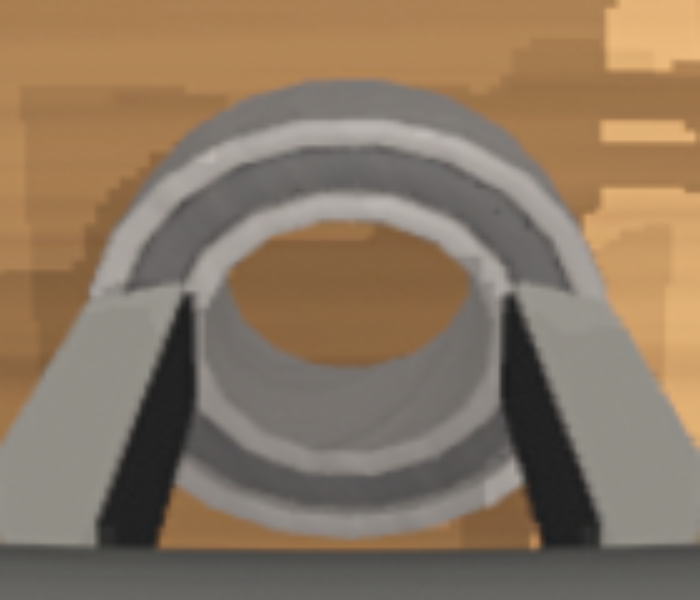

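```bash
python3 -c "
from h import *
im=vision.camera('scene');p=proj('scene',[[.438,-.003,.013],[.438,-.003,.036]]);print(p)
cv2.imwrite('pics/s4.png',cv2.resize(im[110:230,230:390],(800,600),interpolation=cv2.INTER_CUBIC))"
```

```text
[[311.15158685 174.27993364]
 [311.01074597 170.18372295]]
```

View pics/s4.png

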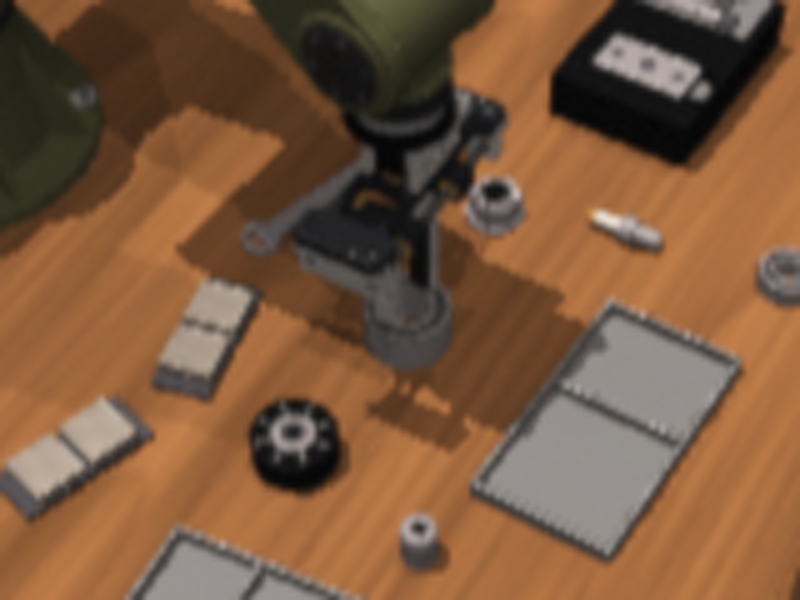

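Triangulating the nut and pulley confirms the camera pose, so it is the fingertips that sit higher than the TCP implies. I'll open and probe downward in small steps.

Call:
play_rows(moves=[{"claw": 1,"linear": [0,0,0],"turn": [0,0,0]},{"claw": 1,"linear": [0,0,0],"turn": [0,0,0]},{"claw": 1,"linear": [0,0,0],"turn": [0,0,0]},{"claw": 1,"linear": [0,0,0],"turn": [0,0,0]},{"claw": 1,"linear": [0,0,0],"turn": [0,0,0]},{"claw": 1,"linear": [0,0,4],"turn": [0,0,0]},{"claw": 1,"linear": [0,0,9],"turn": [0,0,0]},{"claw": 1,"linear": [0,0,9],"turn": [0,0,0]}])

```text
time_s: 4.45
ee_pos: [0.4378, -0.0027, 0.0036]
eef_rot: [-3.139, -0.0, -0.001]
force: [-0.1, 0.9, -0.1]
grip_width: 0.0938
```

```bash
python3 -c "
from h import *
tgt(438,-3,13)
im,T=look('w5');cv2.imwrite('pics/w5a.png',cv2.resize(im[110:310,180:460],None,fx=2.85,fy=2.85,interpolation=cv2.INTER_CUBIC))"
```

```text
lin [0.2, 0.3, -9.4] turn [-0.002, -0.0, -0.001] rows 0.1 | at [437.8, -2.7, 3.6] [-3.139, -0.0, -0.001] t 4.45 F [-0.1, 0.9, -0.1] w 93.8
```

View pics/w5a.png

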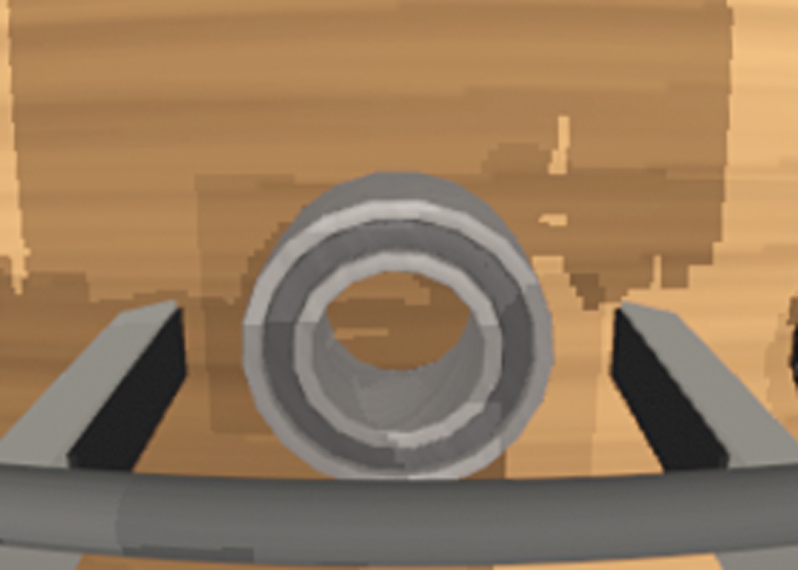

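Call:
play_rows(moves=[{"claw": 0.55,"linear": [0,0,0],"turn": [0,0,0]},{"claw": 0.55,"linear": [0,0,0],"turn": [0,0,0]},{"claw": 0.55,"linear": [0,0,0],"turn": [0,0,0]},{"claw": 0.55,"linear": [0,0,0],"turn": [0,0,0]}])

```text
time_s: 5.0
ee_pos: [0.438, -0.0027, 0.0039]
eef_rot: [-3.139, -0.001, -0.001]
force: [0.2, 0.3, 0.7]
grip_width: 0.0649
```

```bash
python3 -c "
from h import *
tgt(438,-3,13)
im,T=look('w6');cv2.imwrite('pics/w6a.png',cv2.resize(im[110:310,180:460],None,fx=2.85,fy=2.85,interpolation=cv2.INTER_CUBIC))"
```

```text
lin [0.0, 0.3, -9.1] turn [-0.002, -0.001, -0.001] rows 0.1 | at [438.0, -2.7, 3.9] [-3.139, -0.001, -0.001] t 5.0 F [0.2, 0.3, 0.7] w 64.9
```

View pics/w6a.png

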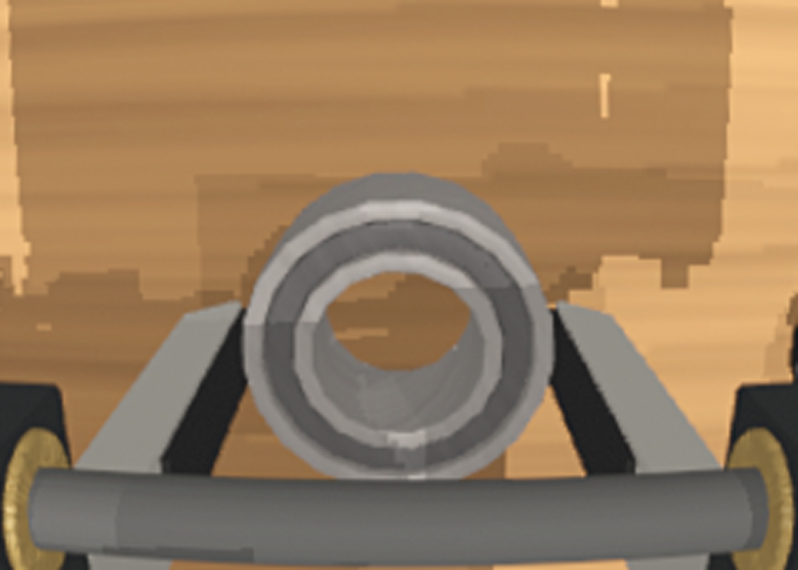

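```bash
python3 -c "
from h import *
T=np.load('pics/w6.npy')
for z in (0,.01,.018,.022,.026,.036): print(z,(wplane(T,[(320,180.2),(320,170.4)],z)*1000).round(1)[:,0], wproj(T,np.array([[.471,-.003,z],[.4385,-.003,z]])).round(1)[:,1])
"
```

```text
0 [464.1 470.9] [170.2 216.1]
0.01 [466.1 472.5] [172.7 220.6]
0.018 [467.7 473.8] [174.9 224.5]
0.022 [468.4 474.5] [176.1 226.6]
0.026 [469.2 475.1] [177.3 228.8]
0.036 [471.2 476.8] [180.5 234.6]
```

At TCP z=4 the jaws stop at 65 mm, but at z=13 they passed over the 36 mm ring. So the real tips are about 25 mm above the reported TCP. I'll open and descend to the bench in steps, watching the force, to measure the offset.

Call:
play_rows(moves=[{"claw": 1,"linear": [0,0,0],"turn": [0,0,0]},{"claw": 1,"linear": [0,0,0],"turn": [0,0,0]},{"claw": 1,"linear": [0,0,6],"turn": [0,0,0]},{"claw": 1,"linear": [0,0,12],"turn": [0,0,0]},{"claw": 1,"linear": [0,0,17],"turn": [0,0,0]},{"claw": 1,"linear": [0,0,17],"turn": [0,0,0]}])

```text
time_s: 5.8
ee_pos: [0.4378, -0.0027, -0.0135]
eef_rot: [-3.139, 0.0, -0.001]
force: [-0.1, -0.3, -0.5]
grip_width: 0.0939
```

```bash
python3 -c "
from h import *
tgt(438,-3,-24)
im,T=look('w7');cv2.imwrite('pics/w7a.png',cv2.resize(im[110:310,180:460],None,fx=2.85,fy=2.85,interpolation=cv2.INTER_CUBIC))"
```

```text
lin [0.2, 0.4, 10.5] turn [-0.002, 0.0, -0.001] rows 0.2 | at [437.8, -2.7, -13.5] [-3.139, 0.0, -0.001] t 5.8 F [-0.1, -0.3, -0.5] w 93.9
```

View pics/w7a.png

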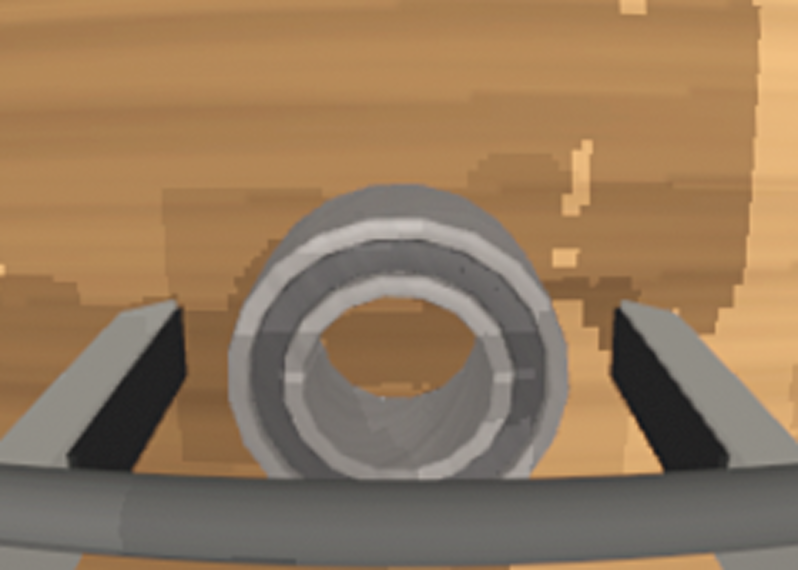

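The TCP reads -13.5 mm with no contact, so the offset is real. I'll probe further down in 3 mm steps.

Call:
play_rows(moves=[{"claw": 1,"linear": [0,0,3],"turn": [0,0,0]},{"claw": 1,"linear": [0,0,5],"turn": [0,0,0]},{"claw": 1,"linear": [0,0,5],"turn": [0,0,0]}])

```text
time_s: 6.22
ee_pos: [0.4378, -0.0026, -0.0184]
eef_rot: [-3.139, -0.0, -0.001]
force: [0.4, -0.6, 0.6]
grip_width: 0.0945
```

Call:
play_rows(moves=[{"claw": 1,"linear": [0,0,3],"turn": [0,0,0]},{"claw": 1,"linear": [0,0,3],"turn": [0,0,0]}])

```text
time_s: 6.48
ee_pos: [0.4377, -0.0026, -0.0216]
eef_rot: [-3.139, 0.0, -0.001]
force: [0.3, 0.1, -0.8]
grip_width: 0.0941
```

Call:
play_rows(moves=[{"claw": 1,"linear": [0,0,2],"turn": [0,0,0]},{"claw": 1,"linear": [0,0,2],"turn": [0,0,0]}])

```text
time_s: 6.72
ee_pos: [0.4379, -0.0026, -0.0234]
eef_rot: [-3.139, -0.0, -0.001]
force: [-0.6, 0.1, 4.2]
grip_width: 0.0941
```

Call:
play_rows(moves=[{"claw": 1,"linear": [0,0,2],"turn": [0,0,0]},{"claw": 1,"linear": [0,0,2],"turn": [0,0,0]}])

```text
time_s: 6.98
ee_pos: [0.4381, -0.0027, -0.0237]
eef_rot: [-3.14, -0.0, -0.001]
force: [-13.8, 1.3, 37.8]
grip_width: 0.0939
```

Bench contact is at a reported z of -23.4, so the tips are 23.5 mm behind the reported TCP (tip z = TCP z + 23.5). Next I'll raise to tip z=12 and grip the bearing.

Call:
play_rows(moves=[{"claw": 1,"linear": [0,0,-12],"turn": [0,0,0]},{"claw": 1,"linear": [0,0,-12],"turn": [0,0,0]},{"claw": 0.55,"linear": [0,0,-12],"turn": [0,0,0]},{"claw": 0.55,"linear": [0,0,-12],"turn": [0,0,0]},{"claw": 0.55,"linear": [0,0,-12],"turn": [0,0,0]},{"claw": 0.55,"linear": [0,0,-12],"turn": [0,0,0]},{"claw": 0.55,"linear": [0,0,-12],"turn": [0,0,0]}])

```text
time_s: 7.85
ee_pos: [0.4379, -0.0027, -0.0119]
eef_rot: [-3.14, 0.0, -0.001]
force: [0.6, -0.6, -3.9]
grip_width: 0.0657
```

```bash
cat >> h.py <<'E'
OFF=23.5
def tip(x,y,z,yaw=0,tilt=0):
    Rt=Ro.from_euler('z',yaw)*Ro.from_euler('y',tilt)*Ro.from_euler('x',np.pi)
    p=np.array([x,y,z])+Rt.apply([0,0,OFF]); tgt(*p,yaw,tilt)
def loc(tray,x,y):
    c,a={'hub':((606.2,-9.1),-.03),'tim':((484.2,-329.8),.077)}[tray]
    return np.array(c)+[np.cos(a)*x-np.sin(a)*y,np.sin(a)*x+np.cos(a)*y]
E
python3 -c "
from h import *
print(loc('hub',0,-44),loc('hub',0,55))
tip(*loc('hub',0,-44),60,-.03)
im=cv2.imread('pics/w2.png');T=np.load('pics/w2.npy')
cv2.imwrite('pics/w2t.png',cv2.resize(im[0:90,210:440],None,fx=3.4,fy=3.4,interpolation=cv2.INTER_CUBIC))
im=cv2.imread('pics/w5.png')
"
```

```text
[604.88019799 -53.08020148] [607.84975251  45.87525186]
lin [167.1, 50.1, -48.6] turn [-0.002, 0.0, 0.029] rows 2.9 | at [437.9, -2.7, -11.9] [-3.14, 0.0, -0.001] t 7.85 F [0.6, -0.6, -3.9] w 65.7
```

Width 65.7 mm, so it is gripped. Now I'll lift it and carry it to the hub tray.

Call:
play_rows(moves=[{"claw": 0.55,"linear": [0,0,-50],"turn": [0,0,0]},{"claw": 0.55,"linear": [50,15,-60],"turn": [0,0,0.02]},{"claw": 0.55,"linear": [100,32,-60],"turn": [0,0,0.029]},{"claw": 0.55,"linear": [140,43,-60],"turn": [0,0,0.029]},{"claw": 0.55,"linear": [167,50,-60],"turn": [0,0,0.029]},{"claw": 0.55,"linear": [167,50,-60],"turn": [0,0,0.029]},{"claw": 0.55,"linear": [167,50,-60],"turn": [0,0,0.029]}])

```text
time_s: 8.72
ee_pos: [0.6039, -0.0527, 0.0472]
eef_rot: [-3.139, 0.002, -0.03]
force: [-0.3, 0.4, -4.3]
grip_width: 0.0657
```

```bash
python3 -c "
from h import *
tip(*loc('hub',0,-44),16,-.03)
im,T=look('w8')
cs=[np.r_[loc('hub',x,y),14]/1000 for x,y in ((-56,-101),(56,-101),(56,9+2),(-56,11),(56,101),(-56,101))]
print(wproj(T,cs).round(0).tolist())"
```

```text
lin [1.1, 0.5, 54.7] turn [-0.002, 0.002, 0.0] rows 0.9 | at [603.9, -52.7, 47.2] [-3.139, 0.002, -0.03] t 8.72 F [-0.3, 0.4, -4.3] w 65.7
[[386.0, 266.0], [393.0, 134.0], [248.0, 134.0], [256.0, 266.0], [148.0, 139.0], [164.0, 261.0]]
```

View pics/w8.png

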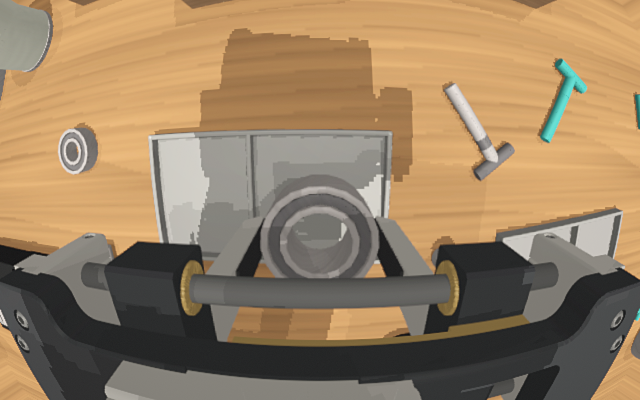

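Call:
play_rows(moves=[{"claw": 0.55,"linear": [1,0,30],"turn": [0,0,0]},{"claw": 0.55,"linear": [1,0,46],"turn": [0,0,0]},{"claw": 0.55,"linear": [1,0,52],"turn": [0,0,0]},{"claw": 0.55,"linear": [1,0,55],"turn": [0,0,0]},{"claw": 0.55,"linear": [1,0,56],"turn": [0,0,0]},{"claw": 0.55,"linear": [1,0,56],"turn": [0,0,0]}])

```text
time_s: 9.52
ee_pos: [0.6051, -0.0526, -0.008]
eef_rot: [-3.14, 0.001, -0.03]
force: [1.2, -0.8, -4.0]
grip_width: 0.0657
```

```bash
python3 -c "
from h import *
tip(*loc('hub',0,-44),14.3,-.03)"
```

```text
lin [-0.2, 0.5, 1.2] turn [-0.002, 0.001, 0.0] rows 0.0 | at [605.1, -52.6, -8.0] [-3.14, 0.001, -0.03] t 9.53 F [1.2, -0.8, -4.0] w 65.7
```

Still hanging, about 1 mm above the floor. I'll lower it gently to contact, then open slightly and rise.

Call:
play_rows(moves=[{"claw": 0.55,"linear": [0,0,1],"turn": [0,0,0]},{"claw": 0.55,"linear": [0,0,1.5],"turn": [0,0,0]},{"claw": 0.55,"linear": [0,0,1.5],"turn": [0,0,0]}])

```text
time_s: 9.9
ee_pos: [0.6053, -0.0526, -0.0089]
eef_rot: [-3.14, 0.0, -0.03]
force: [-2.7, -0.7, 3.4]
grip_width: 0.0656
```

Call:
play_rows(moves=[{"claw": 0.82,"linear": [0,0,0],"turn": [0,0,0]},{"claw": 0.82,"linear": [0,0,0],"turn": [0,0,0]},{"claw": 0.82,"linear": [0,0,-40],"turn": [0,0,0]},{"claw": 0.82,"linear": [0,0,-80],"turn": [0,0,0]},{"claw": 0.82,"linear": [0,0,-80],"turn": [0,0,0]}])

```text
time_s: 10.52
ee_pos: [0.607, -0.053, 0.0743]
eef_rot: [-3.14, -0.005, -0.03]
force: [-0.7, -0.9, -1.3]
grip_width: 0.077
```

```bash
python3 -c "
from h import *
tip(432.7,141,60,.464)
im,T=look('w9')"
```

```text
lin [-180.2, -188.7, 37.1] turn [0.0, -0.006, -0.494] rows 4.2 | at [607.0, -53.0, 74.3] [-3.14, -0.005, -0.03] t 10.53 F [-0.7, -0.9, -1.3] w 77.0
```

View pics/w9.png

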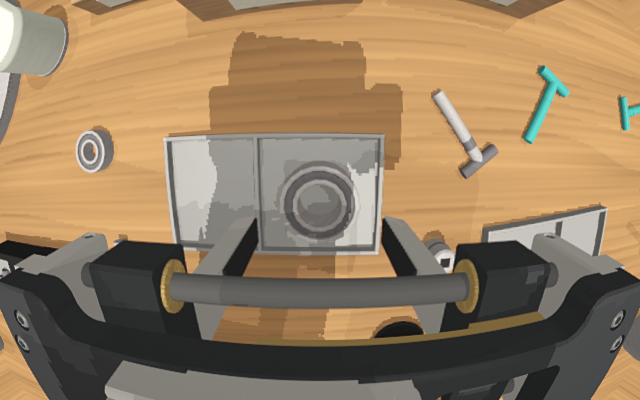

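The bearing lies flat, central in the larger compartment at (318,203). Next is the nut.

Call:
play_rows(moves=[{"claw": 0.7,"linear": [-180,-189,37],"turn": [0,0,-0.494]},{"claw": 0.7,"linear": [-180,-189,37],"turn": [0,0,-0.494]},{"claw": 0.7,"linear": [-180,-189,37],"turn": [0,0,-0.494]},{"claw": 0.7,"linear": [-180,-189,37],"turn": [0,0,-0.494]},{"claw": 0.7,"linear": [-180,-189,37],"turn": [0,0,-0.494]},{"claw": 0.7,"linear": [-180,-189,37],"turn": [0,0,-0.494]},{"claw": 0.7,"linear": [-180,-189,37],"turn": [0,0,-0.494]}])

```text
time_s: 11.45
ee_pos: [0.4326, 0.1407, 0.035]
eef_rot: [-3.141, -0.003, 0.463]
force: [0.3, -0.6, -0.5]
grip_width: 0.0661
```

```bash
python3 -c "
from h import *
im,T=look('w10')
tip(432.7,141,8,.464)
print(wproj(T,np.array([.4327,.141,.024])))
cv2.imwrite('pics/w10a.png',cv2.resize(im[110:310,180:460],None,fx=2.85,fy=2.85,interpolation=cv2.INTER_CUBIC))"
```

```text
lin [0.1, -0.3, 50.5] turn [-0.0, -0.003, -0.001] rows 0.8 | at [432.6, 140.6, 35.0] [-3.141, -0.003, 0.463] t 11.5 F [-1.0, 0.3, -0.8] w 66.1
[[318.64976101 213.41488029]]
```

View pics/w10a.png

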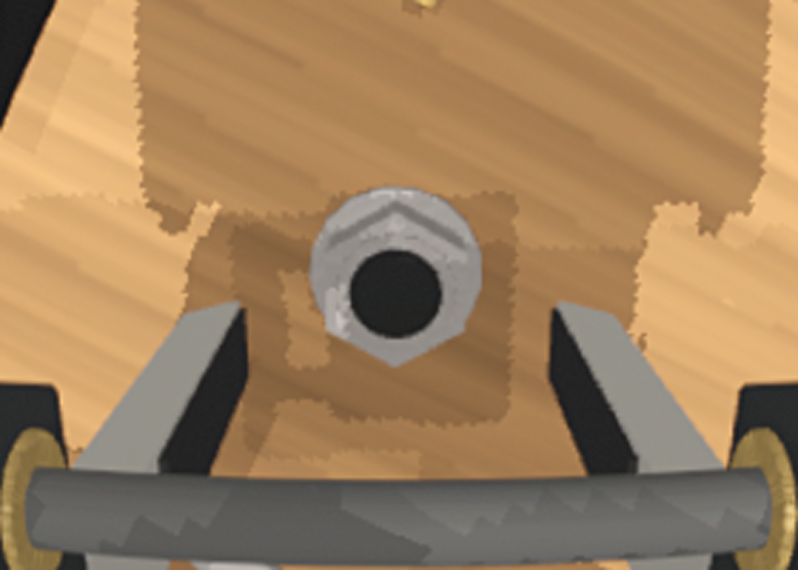

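The hex flats face the jaws and the hole is exactly where predicted (318.6,213). Descending and gripping.

Call:
play_rows(moves=[{"claw": 0.7,"linear": [0,0,30],"turn": [0,0,0]},{"claw": 0.7,"linear": [0,0,50],"turn": [0,0,0]},{"claw": 0.7,"linear": [0,0,50],"turn": [0,0,0]},{"claw": 0.3,"linear": [0,0,50],"turn": [0,0,0]},{"claw": 0.3,"linear": [0,0,50],"turn": [0,0,0]},{"claw": 0.3,"linear": [0,0,50],"turn": [0,0,0]},{"claw": 0.3,"linear": [0,0,50],"turn": [0,0,0]}])

```text
time_s: 12.38
ee_pos: [0.433, 0.1408, -0.0146]
eef_rot: [-3.141, -0.004, 0.463]
force: [-1.2, -1.2, 5.6]
grip_width: 0.0357
```

```bash
python3 -c "
from h import *
tip(*loc('hub',0,55),70,.0)"
```

```text
lin [114.3, 163.0, -60.7] turn [-0.001, -0.003, 0.463] rows 3.3 | at [433.0, 140.8, -14.6] [-3.141, -0.004, 0.463] t 12.38 F [-1.2, -1.2, 5.6] w 35.7
```

Call:
play_rows(moves=[{"claw": 0.3,"linear": [0,0,-40],"turn": [0,0,0]},{"claw": 0.3,"linear": [35,50,-60],"turn": [0,0,0.2]},{"claw": 0.3,"linear": [70,100,-61],"turn": [0,0,0.38]},{"claw": 0.3,"linear": [100,143,-61],"turn": [0,0,0.463]},{"claw": 0.3,"linear": [114,163,-61],"turn": [0,0,0.463]},{"claw": 0.3,"linear": [114,163,-61],"turn": [0,0,0.463]},{"claw": 0.3,"linear": [114,163,-61],"turn": [0,0,0.463]}])

```text
time_s: 13.25
ee_pos: [0.6068, 0.0461, 0.0466]
eef_rot: [-3.14, -0.002, 0.0]
force: [-0.3, 0.8, -1.3]
grip_width: 0.0361
```

```bash
python3 -c "
from h import *
tip(*loc('hub',0,55),12.5,.0);im,T=look('w11')"
```

```text
lin [0.9, 0.3, 57.6] turn [-0.002, -0.002, 0.0] rows 0.9 | at [606.8, 46.1, 46.6] [-3.14, -0.002, 0.0] t 13.25 F [-0.3, 0.8, -1.3] w 36.1
```

View pics/w11.png

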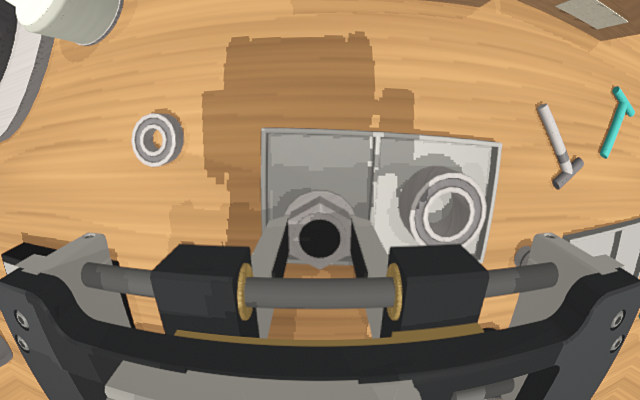

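Call:
play_rows(moves=[{"claw": 0.3,"linear": [1,0,30],"turn": [0,0,0]},{"claw": 0.3,"linear": [1,0,48],"turn": [0,0,0]},{"claw": 0.3,"linear": [1,0,55],"turn": [0,0,0]},{"claw": 0.3,"linear": [1,0,57],"turn": [0,0,0]},{"claw": 0.3,"linear": [1,0,57],"turn": [0,0,0]},{"claw": 0.3,"linear": [1,0,57],"turn": [0,0,0]}])

```text
time_s: 14.05
ee_pos: [0.6083, 0.0464, -0.0096]
eef_rot: [-3.14, -0.003, 0.0]
force: [-0.6, -0.8, -1.0]
grip_width: 0.0358
```

Call:
play_rows(moves=[{"claw": 0.3,"linear": [0,0,1],"turn": [0,0,0]},{"claw": 0.3,"linear": [0,0,1.5],"turn": [0,0,0]},{"claw": 0.3,"linear": [0,0,1.5],"turn": [0,0,0]}])

```text
time_s: 14.42
ee_pos: [0.6083, 0.0464, -0.0111]
eef_rot: [-3.14, -0.004, 0.0]
force: [-0.1, -0.1, -2.3]
grip_width: 0.0358
```

Call:
play_rows(moves=[{"claw": 0.3,"linear": [0,0,1],"turn": [0,0,0]},{"claw": 0.3,"linear": [0,0,1],"turn": [0,0,0]}])

```text
time_s: 14.68
ee_pos: [0.6084, 0.0464, -0.0115]
eef_rot: [-3.14, -0.004, 0.0]
force: [-4.3, 0.2, 4.9]
grip_width: 0.0356
```

Call:
play_rows(moves=[{"claw": 0.3,"linear": [0,0,1],"turn": [0,0,0]},{"claw": 0.3,"linear": [0,0,1],"turn": [0,0,0]}])

```text
time_s: 14.92
ee_pos: [0.6085, 0.0464, -0.0115]
eef_rot: [-3.14, -0.004, 0.001]
force: [-6.1, -0.3, 11.2]
grip_width: 0.0357
```

In contact with the floor. Releasing and rising.

Call:
play_rows(moves=[{"claw": 0.55,"linear": [0,0,-1],"turn": [0,0,0]},{"claw": 0.55,"linear": [0,0,-1],"turn": [0,0,0]},{"claw": 0.55,"linear": [0,0,-40],"turn": [0,0,0]},{"claw": 0.55,"linear": [0,0,-80],"turn": [0,0,0]},{"claw": 0.7,"linear": [0,0,-80],"turn": [0,0,0]}])

```text
time_s: 15.55
ee_pos: [0.6098, 0.0463, 0.0716]
eef_rot: [-3.14, -0.009, 0.001]
force: [0.2, -0.0, -0.7]
grip_width: 0.0583
```

```bash
python3 -c "
from h import *
tip(425.8,-140.1,70,0);im,T=look('w12')"
```

```text
lin [-184.3, 186.3, 23.0] turn [-0.002, -0.009, 0.001] rows 4.2 | at [609.8, 46.3, 71.6] [-3.14, -0.009, 0.001] t 15.55 F [0.2, -0.0, -0.7] w 58.3
```

View pics/w12.png

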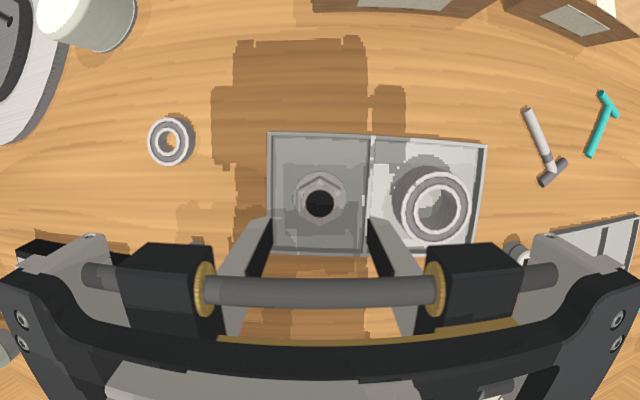

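The nut lies flat on its flange in the smaller compartment at (319,203). Now the pulley.

Call:
play_rows(moves=[{"claw": 0.92,"linear": [-184,186,23],"turn": [0,-0.009,0]},{"claw": 0.92,"linear": [-184,186,23],"turn": [0,-0.009,0]},{"claw": 0.92,"linear": [-184,186,23],"turn": [0,-0.009,0]},{"claw": 0.92,"linear": [-184,186,23],"turn": [0,-0.009,0]},{"claw": 0.92,"linear": [-184,186,23],"turn": [0,-0.009,0]},{"claw": 0.92,"linear": [-184,186,23],"turn": [0,-0.009,0]},{"claw": 0.92,"linear": [-184,186,23],"turn": [0,-0.009,0]}])

```text
time_s: 16.48
ee_pos: [0.4257, -0.1391, 0.0448]
eef_rot: [-3.14, 0.003, 0.002]
force: [-0.1, 0.2, 0.7]
grip_width: 0.0867
```

```bash
python3 -c "
from h import *
im,T=look('w13')
tip(425.8,-140.1,16,0)
print(wproj(T,np.array([.4258,-.1401,.028])))
cv2.imwrite('pics/w13a.png',cv2.resize(im[110:310,180:460],None,fx=2.85,fy=2.85,interpolation=cv2.INTER_CUBIC))"
```

```text
lin [0.2, 1.2, 52.3] turn [-0.002, 0.003, 0.002] rows 0.8 | at [425.7, -139.0, 44.8] [-3.14, 0.003, 0.002] t 16.52 F [-0.9, 0.8, -0.3] w 86.3
[[320.53747203 211.27273337]]
```

View pics/w13a.png

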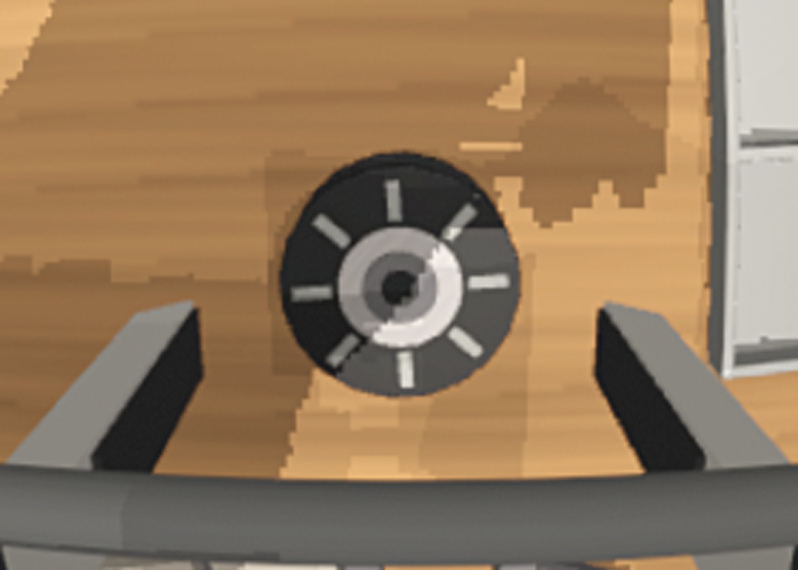

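Call:
play_rows(moves=[{"claw": 0.92,"linear": [0,1,30],"turn": [0,0,0]},{"claw": 0.92,"linear": [0,1,52],"turn": [0,0,0]},{"claw": 0.92,"linear": [0,1,52],"turn": [0,0,0]},{"claw": 0.58,"linear": [0,1,52],"turn": [0,0,0]},{"claw": 0.58,"linear": [0,1,52],"turn": [0,0,0]},{"claw": 0.58,"linear": [0,1,52],"turn": [0,0,0]},{"claw": 0.58,"linear": [0,1,52],"turn": [0,0,0]}], force=25)

```text
time_s: 17.4
ee_pos: [0.4261, -0.14, -0.0065]
eef_rot: [-3.14, 0.002, 0.002]
force: [-1.5, 1.9, 6.2]
grip_width: 0.0631
```

```bash
python3 -c "
from h import *
print(loc('tim',33,-54))
tip(*loc('tim',33,-54),75,.077)"
```

```text
[ 521.25611225 -381.10150627]
lin [94.6, 241.2, -58.5] turn [-0.002, 0.002, -0.075] rows 4.2 | at [426.1, -140.0, -6.5] [-3.14, 0.002, 0.002] t 17.4 F [-1.5, 1.9, 6.2] w 63.1
```

Call:
play_rows(moves=[{"claw": 0.58,"linear": [0,0,-40],"turn": [0,0,0]},{"claw": 0.58,"linear": [19,48,-58],"turn": [0,0,-0.03]},{"claw": 0.58,"linear": [40,100,-58],"turn": [0,0,-0.075]},{"claw": 0.58,"linear": [62,157,-58],"turn": [0,0,-0.075]},{"claw": 0.58,"linear": [82,208,-58],"turn": [0,0,-0.075]},{"claw": 0.58,"linear": [95,241,-58],"turn": [0,0,-0.075]},{"claw": 0.58,"linear": [95,241,-58],"turn": [0,0,-0.075]},{"claw": 0.58,"linear": [95,241,-58],"turn": [0,0,-0.075]}])

```text
time_s: 18.4
ee_pos: [0.5212, -0.3802, 0.0505]
eef_rot: [-3.139, 0.002, 0.077]
force: [-0.3, -0.1, -2.2]
grip_width: 0.0629
```

```bash
python3 -c "
from h import *
im,T=look('w14')
tip(*loc('tim',33,-54),20,.077)
cs=[np.r_[loc('tim',x,y),14]/1000 for x,y in ((-87,-100),(87,-100),(87,100),(-87,100),(85,-10))]
print(wproj(T,cs).round(0).tolist())"
```

```text
lin [-0.1, 1.2, 54.3] turn [-0.002, 0.002, 0.001] rows 0.9 | at [521.4, -380.0, 50.8] [-3.139, 0.002, 0.078] t 18.45 F [0.1, 0.2, -1.9] w 62.9
[[368.0, 324.0], [379.0, 137.0], [143.0, 143.0], [171.0, 315.0], [264.0, 140.0]]
```

View pics/w14.png

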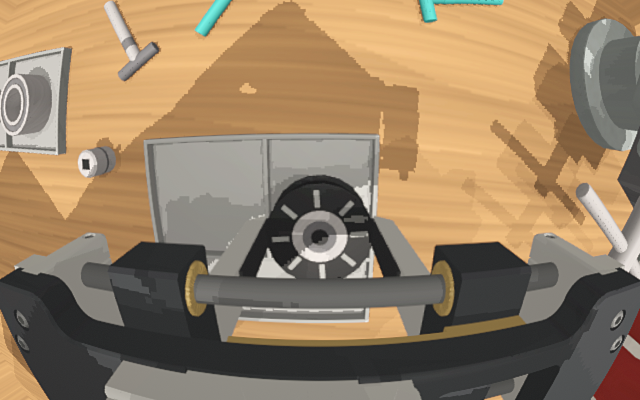

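Call:
play_rows(moves=[{"claw": 0.58,"linear": [0,1,30],"turn": [0,0,0]},{"claw": 0.58,"linear": [0,1,46],"turn": [0,0,0]},{"claw": 0.58,"linear": [0,1,52],"turn": [0,0,0]},{"claw": 0.58,"linear": [0,1,53],"turn": [0,0,0]},{"claw": 0.58,"linear": [0,1,53.5],"turn": [0,0,0]},{"claw": 0.58,"linear": [0,1,54],"turn": [0,0,0]}])

```text
time_s: 19.2
ee_pos: [0.5216, -0.3811, -0.0026]
eef_rot: [-3.14, 0.001, 0.077]
force: [0.0, -0.1, -1.7]
grip_width: 0.0627
```

Call:
play_rows(moves=[{"claw": 0.58,"linear": [0,0,1],"turn": [0,0,0]},{"claw": 0.58,"linear": [0,0,1],"turn": [0,0,0]}])

```text
time_s: 19.45
ee_pos: [0.5217, -0.3812, -0.0034]
eef_rot: [-3.14, 0.001, 0.077]
force: [-0.1, -0.1, -0.2]
grip_width: 0.0631
```

Call:
play_rows(moves=[{"claw": 0.58,"linear": [0,0,1],"turn": [0,0,0]},{"claw": 0.58,"linear": [0,0,1],"turn": [0,0,0]}])

```text
time_s: 19.7
ee_pos: [0.5218, -0.3812, -0.0035]
eef_rot: [-3.14, 0.001, 0.077]
force: [-2.3, 2.3, 8.2]
grip_width: 0.0628
```

Call:
play_rows(moves=[{"claw": 0.78,"linear": [0,0,0],"turn": [0,0,0]},{"claw": 0.78,"linear": [0,0,0],"turn": [0,0,0]},{"claw": 0.78,"linear": [0,0,-40],"turn": [0,0,0]},{"claw": 0.78,"linear": [0,0,-80],"turn": [0,0,0]},{"claw": 0.3,"linear": [0,0,-120],"turn": [0,0,0]},{"claw": 0,"linear": [0,0,-120],"turn": [0,0,0]}])

```text
time_s: 20.45
ee_pos: [0.5231, -0.3823, 0.12]
eef_rot: [3.139, -0.003, 0.077]
force: [-0.1, 0.9, -0.6]
grip_width: 0.0565
```

```bash
python3 -c "
from h import *
tip(478,308,110,0);im,T=look('w15')"
```

```text
lin [8.4, -691.8, 31.5] turn [0.003, -0.003, 0.077] rows 11.1 | at [523.1, -382.3, 120.0] [3.139, -0.003, 0.077] t 20.45 F [-0.1, 0.9, -0.6] w 56.5
```

View pics/w15.png

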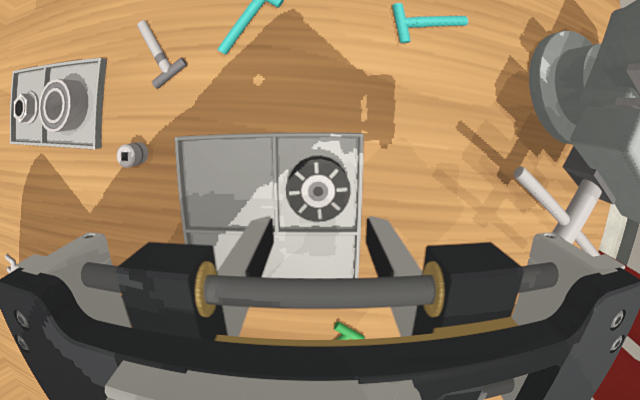

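The pulley is flat in the smaller back compartment at (318,190). Next I'll go to the insert with the jaws shut.

```bash
python3 -c "
from h import *
tip(450,308,135,0)"
```

```text
lin [-18.7, -693.2, 5.7] turn [0.0, -0.001, 0.077] rows 11.1 | at [522.3, -381.7, 117.6] [3.141, -0.001, 0.077] t 20.5 F [-0.4, 0.7, 0.0] w 52.6
```

Call:
play_rows(moves=[{"claw": 0,"linear": [-19,-693,6],"turn": [0,0,0.077]},{"claw": 0,"linear": [-19,-693,6],"turn": [0,0,0.077]},{"claw": 0,"linear": [-19,-693,6],"turn": [0,0,0.077]},{"claw": 0,"linear": [-19,-693,6],"turn": [0,0,0.077]},{"claw": 0,"linear": [-19,-693,6],"turn": [0,0,0.077]},{"claw": 0,"linear": [-19,-693,6],"turn": [0,0,0.077]},{"claw": 0,"linear": [-19,-693,6],"turn": [0,0,0.077]},{"claw": 0,"linear": [-19,-693,6],"turn": [0,0,0.077]}])

```text
time_s: 21.5
ee_pos: [0.4687, 0.1177, 0.1116]
eef_rot: [3.141, 0.001, 0.0]
force: [0.2, 0.0, 0.1]
grip_width: 0.0006
```

```bash
python3 -c "
from h import *
tip(450,308,135,0)"
```

```text
lin [-18.7, -190.3, 0.0] turn [0.001, 0.001, 0.0] rows 3.1 | at [468.7, 117.7, 111.6] [3.141, 0.001, 0.0] t 21.5 F [0.2, 0.0, 0.1] w 0.6
```

Call:
play_rows(moves=[{"claw": 0,"linear": [-19,-190,0],"turn": [0,0,0]},{"claw": 0,"linear": [-19,-190,0],"turn": [0,0,0]},{"claw": 0,"linear": [-19,-190,0],"turn": [0,0,0]},{"claw": 0,"linear": [-19,-190,0],"turn": [0,0,0]},{"claw": 0,"linear": [-19,-190,0],"turn": [0,0,0]},{"claw": 0,"linear": [-19,-190,0],"turn": [0,0,0]}])

```text
time_s: 22.25
ee_pos: [0.4499, 0.3064, 0.1111]
eef_rot: [3.14, 0.001, -0.001]
force: [0.6, 0.7, 0.8]
grip_width: 0.0005
```

```bash
python3 -c "
from h import *
tip(450,308,135,0);im,T=look('w16')
cv2.imwrite('pics/w16a.png',cv2.resize(im[70:270,180:440],None,fx=3,fy=3,interpolation=cv2.INTER_CUBIC))"
```

```text
lin [0.1, -1.6, -0.4] turn [0.001, 0.001, -0.001] rows 0.0 | at [449.9, 306.4, 111.1] [3.14, 0.001, -0.001] t 22.25 F [0.6, 0.7, 0.8] w 0.5
```

View pics/w16a.png

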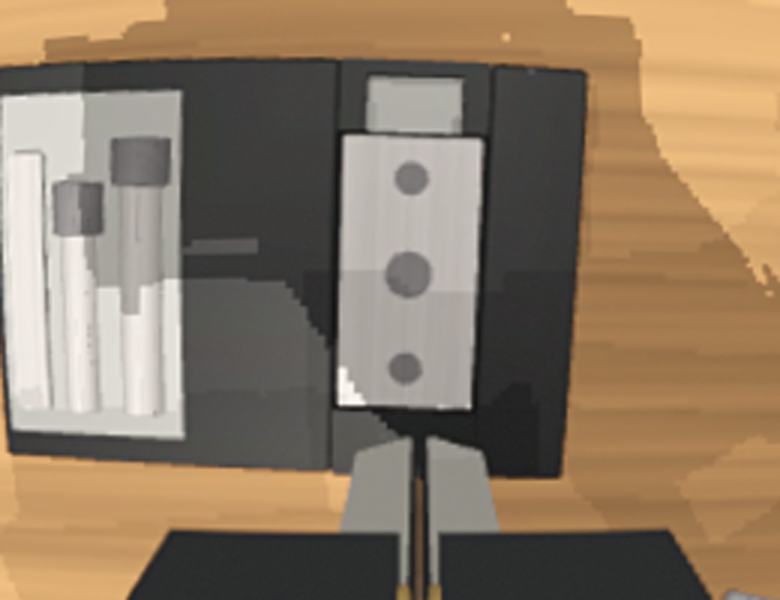

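```bash
python3 -c "
from h import *
T=np.load('pics/w16.npy')
uv=np.array([(342,134),(484,138),(472,409),(336,406),(408,274),(412,178),(405,368)])/3+[180,70]
P=wplane(T,uv,.046)*1000;print(P.round(1),P[:4].mean(0))
for a,b in ((3,0),(2,1),(6,5)): e=P[b]-P[a];print(np.linalg.norm(e),np.arctan2(e[1],e[0]))
"
```

```text
[[521.5 327.9  46. ]
 [520.2 287.2  46. ]
 [439.8 290.   46. ]
 [440.8 330.9  46. ]
 [480.6 309.1  46. ]
 [508.6 307.8  46. ]
 [452.5 310.1  46. ]] [480.57031761 308.98972767  46.        ]
80.70820727785322 -0.03740759263049887
80.43812045484557 -0.034451482615930604
56.09127972003648 -0.03953492100612715
```

The plate is 80.6x40.8 mm with its centre at (480.6, 309) and yaw -0.037. The far hole, at +28 mm, is the press point. Going above it.

```bash
python3 -c "
from h import *
tip(508.6,308,49,-.037)"
```

```text
lin [58.7, -1.7, 85.8] turn [0.001, 0.001, 0.036] rows 1.7 | at [450.0, 306.5, 111.3] [3.141, 0.001, -0.001] t 22.3 F [-0.7, -0.4, 0.1] w 0.7
```

Call:
play_rows(moves=[{"claw": 0,"linear": [59,-2,30],"turn": [0,0,0.036]},{"claw": 0,"linear": [59,-2,60],"turn": [0,0,0.036]},{"claw": 0,"linear": [59,-2,86],"turn": [0,0,0.036]},{"claw": 0,"linear": [59,-2,88],"turn": [0,0,0.036]},{"claw": 0,"linear": [59,-2,92],"turn": [0,0,0.036]},{"claw": 0,"linear": [59,-2,96],"turn": [0,0,0.036]},{"claw": 0,"linear": [59,-2,99],"turn": [0,0,0.036]}])

```text
time_s: 23.18
ee_pos: [0.5091, 0.3084, 0.0127]
eef_rot: [3.141, 0.0, -0.037]
force: [0.2, 0.5, -0.8]
grip_width: 0.0002
```

```bash
python3 -c "
from h import *
tip(508.6,308,28,-.037);im,T=look('w17')"
```

```text
lin [-0.5, 0.4, 8.2] turn [0.001, 0.0, -0.0] rows 0.1 | at [509.1, 308.4, 12.7] [3.141, 0.0, -0.037] t 23.18 F [0.2, 0.5, -0.8] w 0.2
```

View pics/w17.png

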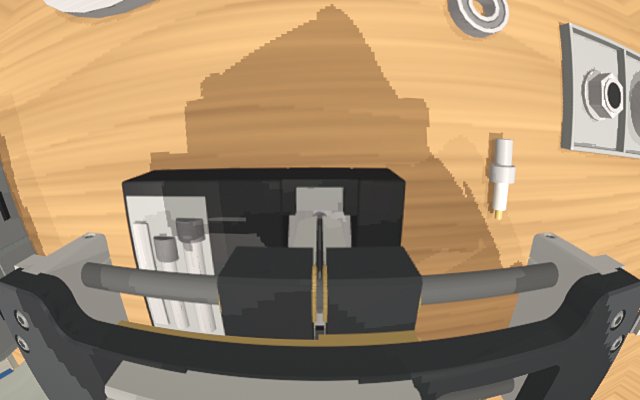

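Call:
play_rows(moves=[{"claw": 0,"linear": [0,0,2],"turn": [0,0,0]},{"claw": 0,"linear": [0,0,4],"turn": [0,0,0]},{"claw": 0,"linear": [0,0,4],"turn": [0,0,0]}])

```text
time_s: 23.6
ee_pos: [0.5099, 0.3087, 0.0094]
eef_rot: [-3.141, -0.002, -0.037]
force: [1.8, -1.4, 7.9]
grip_width: 0.0005
```

Call:
play_rows(moves=[{"claw": 0,"linear": [0,0,2],"turn": [0,0,0]},{"claw": 0,"linear": [0,0,3],"turn": [0,0,0]},{"claw": 0,"linear": [0,0,3],"turn": [0,0,0]}])

```text
time_s: 23.98
ee_pos: [0.5114, 0.3091, 0.0081]
eef_rot: [-3.14, -0.005, -0.037]
force: [1.1, -0.7, 11.9]
grip_width: 0.0007
```

Depth 14 mm with 12 N of reaction: the plate end seems to have bottomed out. I'll lift off, back away and look.

Call:
play_rows(moves=[{"claw": 0,"linear": [0,0,-30],"turn": [0,0,0]},{"claw": 0,"linear": [-10,0,-80],"turn": [0,0,0]},{"claw": 0,"linear": [-60,0,-100],"turn": [0,0,0]},{"claw": 0.6,"linear": [-60,0,-100],"turn": [0,0,0]},{"claw": 0.6,"linear": [-60,0,-100],"turn": [0,0,0]}])

```text
time_s: 24.6
ee_pos: [0.4512, 0.3113, 0.1078]
eef_rot: [-3.14, -0.005, -0.037]
force: [-0.2, 0.3, -0.2]
grip_width: 0.0174
```

```bash
python3 -c "
from h import *
tip(450,308,135,0);im,T=look('w18')
cv2.imwrite('pics/w18a.png',cv2.resize(im[70:270,180:440],None,fx=3,fy=3,interpolation=cv2.INTER_CUBIC))"
```

```text
lin [-1.1, 3.3, -3.8] turn [-0.002, -0.006, -0.037] rows 0.2 | at [451.2, 311.3, 107.8] [-3.14, -0.005, -0.037] t 24.6 F [-0.2, 0.3, -0.2] w 17.4
```

View pics/w18a.png

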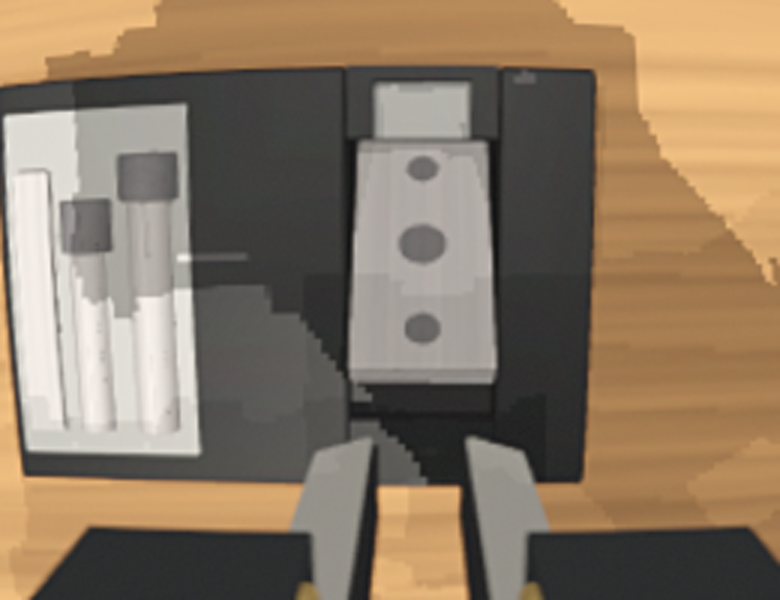

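The plate stays tipped, with its -x end up at crop (423,371). I'll solve its pose from its corners and holes.

```bash
python3 -c "
from h import *
T=np.load('pics/w18.npy');K=np.array(vision.camera_info('wrist')['camera_matrix'])
uv=np.array([(350,371),(496,371),(489,142),(358,142),(422,328),(422,243),(423,168)],float)/3+[180,70]
n=cv2.fisheye.undistortPoints(uv[:,None],K,np.zeros(4))
O=np.array([(-40,20,0),(-40,-20,0),(40,-20,0),(40,20,0),(-28,0,0),(0,0,0),(28,0,0)],float)
ok,r,t=cv2.solvePnP(O,n,np.eye(3),None)
R=cv2.Rodrigues(r)[0];RW=T[:3,:3]@R;tw=T[:3,:3]@t.ravel()+T[:3,3]*1000
print(tw.round(1),RW.round(3),'lean',np.degrees(np.arcsin(-RW[2,0])))
print((O@RW.T+tw).round(1))
pr=cv2.projectPoints(O,r,t,np.eye(3),None)[0][:,0];print(((pr-n[:,0])*310).round(1).tolist())
"
```

```text
[490.9 308.4  43.6] [[ 0.769  0.035  0.638]
 [-0.033  0.999 -0.015]
 [-0.638 -0.009  0.77 ]] lean 39.6567271493107
[[460.8 329.7  69. ]
 [459.4 289.7  69.3]
 [520.9 287.1  18.3]
 [522.3 327.1  17.9]
 [469.3 309.3  61.5]
 [490.9 308.4  43.6]
 [512.4 307.5  25.8]]
[[-0.7, -0.5], [0.4, -0.5], [-0.6, -0.6], [0.4, -0.5], [0.2, 0.7], [0.3, 0.8], [0.0, 0.6]]
```

Lean is 39.7°, as specified, and the centre is consistent. I'll tilt the tool about 34° (nearly square to the plate), approach along its axis and grip 27 mm from the centre on the raised end.

```bash
python3 -c "
from h import *
tip(464.4+60*.565,309.4,53.9+60*.825,-.037,.6)"
```

```text
lin [33.6, 0.0, 23.5] turn [-0.002, -0.605, -0.0] rows 3.2 | at [451.4, 311.1, 107.3] [-3.14, -0.005, -0.038] t 24.65 F [0.8, 0.3, 0.5] w 20.9
```

Call:
play_rows(moves=[{"claw": 0.65,"linear": [10,0,6],"turn": [0,-0.15,0]},{"claw": 0.65,"linear": [20,0,12],"turn": [0,-0.3,0]},{"claw": 0.65,"linear": [28,0,18],"turn": [0,-0.45,0]},{"claw": 0.65,"linear": [34,0,23],"turn": [0,-0.6,0]},{"claw": 0.65,"linear": [34,0,23],"turn": [0,-0.605,0]},{"claw": 0.65,"linear": [34,0,23],"turn": [0,-0.605,0]}])

```text
time_s: 25.4
ee_pos: [0.4856, 0.3098, 0.084]
eef_rot: [-3.14, 0.599, -0.037]
force: [0.2, 0.4, 1.1]
grip_width: 0.0612
```

```bash
python3 -c "
from h import *
tip(464.4,309.4,53.9,-.037,.6)
print(get_obs()['qpos'].round(2))
im,T=look('w19')
cv2.imwrite('pics/w19a.png',cv2.resize(im[90:290,180:440],None,fx=3,fy=3,interpolation=cv2.INTER_CUBIC))"
```

```text
lin [-0.6, 1.3, 60.3] turn [-0.002, -0.001, 0.0] rows 1.0 | at [485.6, 309.8, 84.0] [-3.14, 0.599, -0.037] t 25.4 F [0.2, 0.4, 1.1] w 61.2
[0.38 0.81 1.09 0.24 1.79 1.98]
```

View pics/w19a.png

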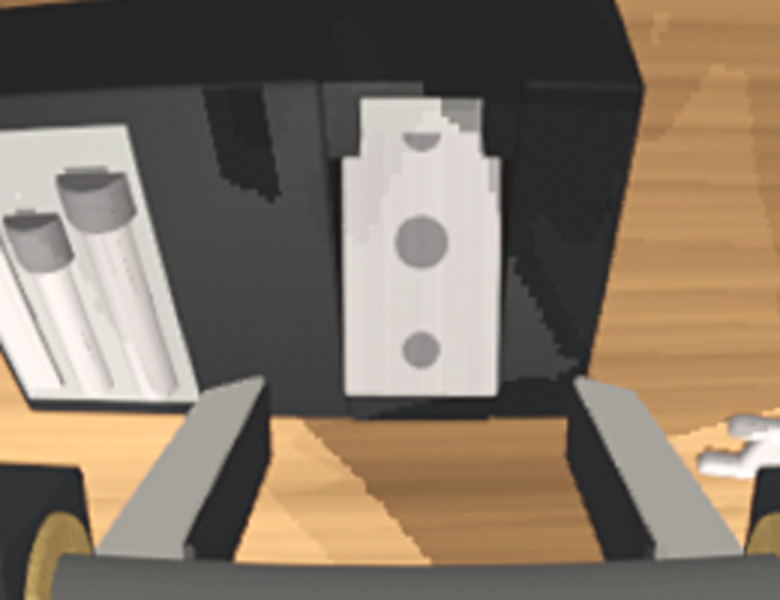

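Aligned: the plate sits square between the jaws. Advancing 60 mm and gripping.

Call:
play_rows(moves=[{"claw": 0.65,"linear": [-0.6,1,30],"turn": [0,0,0]},{"claw": 0.65,"linear": [-0.6,1,50],"turn": [0,0,0]},{"claw": 0.65,"linear": [-0.6,1,60],"turn": [0,0,0]},{"claw": 0.65,"linear": [-0.6,1,60],"turn": [0,0,0]}])

```text
time_s: 25.95
ee_pos: [0.4512, 0.3107, 0.0365]
eef_rot: [-3.139, 0.596, -0.035]
force: [0.0, -0.4, -0.2]
grip_width: 0.0608
```

```bash
python3 -c "
from h import *
tip(464.4,309.4,53.9,-.037,.6)
im,T=look('w20')
cv2.imwrite('pics/w20a.png',cv2.resize(im[90:290,180:440],None,fx=3,fy=3,interpolation=cv2.INTER_CUBIC))"
```

```text
lin [1.1, 0.9, 1.7] turn [-0.002, -0.004, 0.002] rows 0.0 | at [451.2, 310.7, 36.5] [-3.139, 0.596, -0.035] t 25.95 F [0.0, -0.4, -0.2] w 60.8
```

View pics/w20a.png

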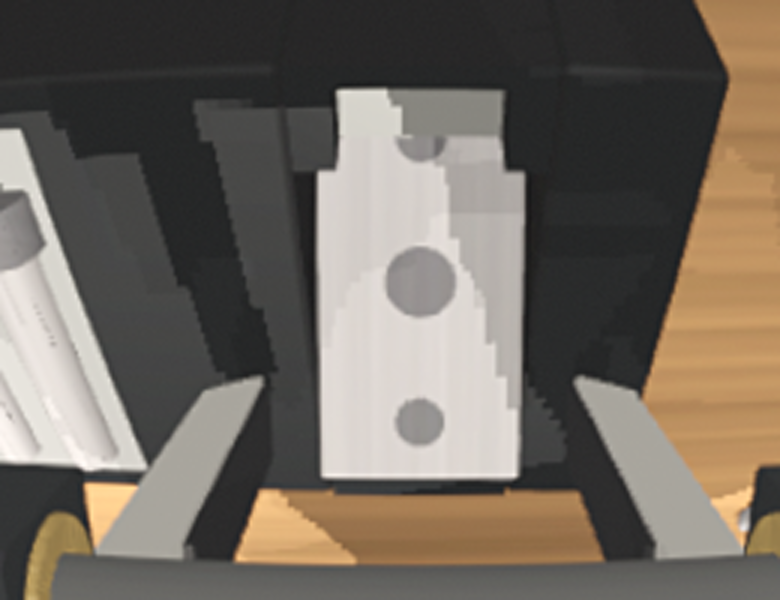

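```bash
python3 -c "
from h import *
T=np.load('pics/w20.npy');K=np.array(vision.camera_info('wrist')['camera_matrix'])
uv=np.array([(322,478),(520,478),(420,422),(421,281),(421,158)],float)/3+[180,90]
uv=np.array([(322,478),(520,478),(525,171),(318,171),(420,422),(421,281)],float)/3+[180,90]
P=(np.array([[-40,20,0],[-40,-20,0],[-28,0,0],[0,0,0],[28,0,0]])@np.array([[.769,.035,.638],[-.033,.999,-.015],[-.638,-.009,.77]]).T+[490.9,308.4,43.6])/1000
print(((wproj(T,P)-[180,90])*3).round(0).tolist())
"
```

```text
[[321.0, 484.0], [519.0, 486.0], [421.0, 429.0], [422.0, 288.0], [423.0, 142.0]]
```

The prediction matches within 2 px. Final 2 mm, then close.

Call:
play_rows(moves=[{"claw": 0.65,"linear": [1,1,2],"turn": [0,0,0]},{"claw": 0.35,"linear": [1,1,2],"turn": [0,0,0]},{"claw": 0.35,"linear": [1,1,2],"turn": [0,0,0]},{"claw": 0.35,"linear": [1,1,2],"turn": [0,0,0]},{"claw": 0.35,"linear": [1,1,2],"turn": [0,0,0]}], force=45)

```text
time_s: 26.62
ee_pos: [0.4514, 0.3098, 0.0346]
eef_rot: [-3.138, 0.596, -0.035]
force: [0.3, 0.1, -0.2]
grip_width: 0.0396
```

```bash
python3 -c "
from h import *
o=get_obs();p=o['ee_pos']*1000
tgt(p[0],p[1],p[2]+70,-.037,.6)"
```

```text
lin [-39.3, -0.2, -57.9] turn [-0.002, -0.004, 0.002] rows 1.1 | at [451.4, 309.8, 34.6] [-3.138, 0.596, -0.035] t 26.62 F [0.3, 0.1, -0.2] w 39.6
```

Call:
play_rows(moves=[{"claw": 0.35,"linear": [-11,0,-11],"turn": [0,0,0]},{"claw": 0.35,"linear": [-22,0,-22],"turn": [0,0,0]},{"claw": 0.35,"linear": [-37,0,-35],"turn": [0,0,0]},{"claw": 0.35,"linear": [-52,0,-49],"turn": [0,0,0]},{"claw": 0.35,"linear": [-52,0,-49],"turn": [0,0,0]},{"claw": 0.35,"linear": [-52,0,-49],"turn": [0,0,0]}])

```text
time_s: 27.38
ee_pos: [0.4357, 0.31, 0.104]
eef_rot: [-3.139, 0.596, -0.035]
force: [0.1, 0.0, -2.0]
grip_width: 0.0397
```

```bash
python3 -c "
from h import *
o=get_obs();print(o['ee_pos'],o['eef_rot'],o['force'],o['grip_width'],o['moment'])
im,T=look('w21')
"
```

```text
[0.43573654 0.31004099 0.10400143] [-3.13860275  0.59587281 -0.03534556] [ 0.08879053  0.02055944 -1.96669357] 0.03967033495437275 [-0.0147559  -0.50106111 -0.01465931]
```

View pics/w21.png

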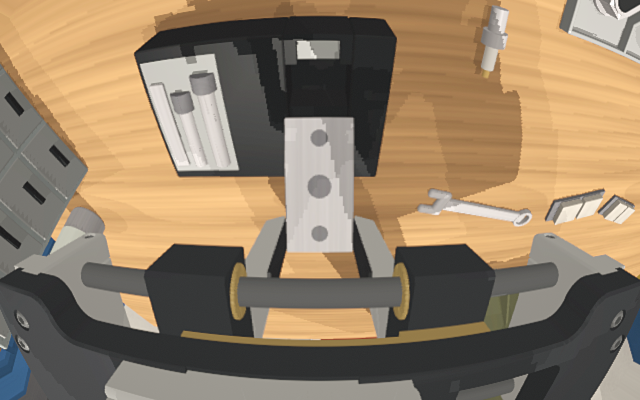

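```bash
cat > pp.py <<'E'
from h import *
im=cv2.imread('pics/w21.png')
cv2.imwrite('pics/w21a.png',cv2.resize(im[100:270,230:410],None,fx=3.5,fy=3.5,interpolation=cv2.INTER_CUBIC))
E
python3 pp.py
```

```text
(no output)
```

View pics/w21a.png

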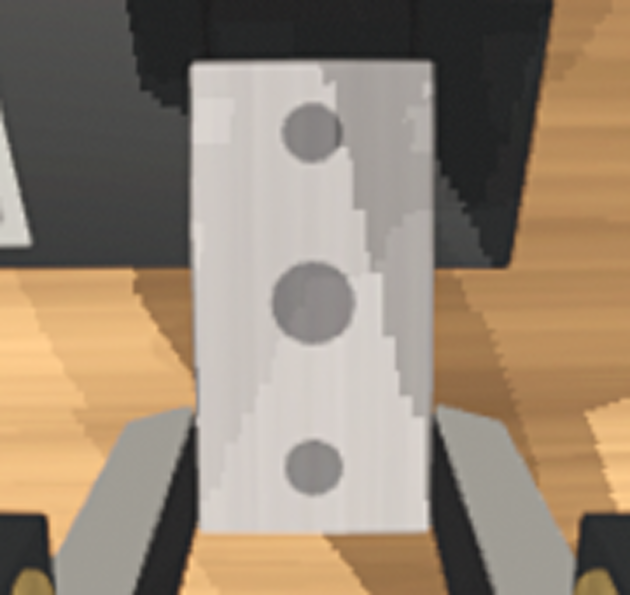

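```bash
cat > pp.py <<'E'
from h import *
T=np.load('pics/w21.npy');K=np.array(vision.camera_info('wrist')['camera_matrix']);M=np.array(vision.camera_info('wrist')['mount'])
uv=np.array([(202,532),(429,532),(434,62),(190,62),(313,467),(313,303),(312,131)],float)/3.5+[230,100]
n=cv2.fisheye.undistortPoints(uv[:,None],K,np.zeros(4))
O=np.array([(-40,20,0),(-40,-20,0),(40,-20,0),(40,20,0),(-28,0,0),(0,0,0),(28,0,0)],float)
ok,r,t=cv2.solvePnP(O,n,np.eye(3),None)
R=cv2.Rodrigues(r)[0];RW=T[:3,:3]@R;tw=T[:3,:3]@t.ravel()+T[:3,3]*1000
print('world',tw.round(1),'lean',np.degrees(np.arcsin(-RW[2,0])))
Rt=M[:3,:3]@R;tt=M[:3,:3]@t.ravel()+M[:3,3]*1000
print('tool: centre top',tt.round(1),'xaxis',Rt[:,0].round(3),'normal',Rt[:,2].round(3))
print('ang',np.degrees(np.arctan2(Rt[2,0],Rt[0,0])))
pr=cv2.projectPoints(O,r,t,np.eye(3),None)[0][:,0];print(((pr-n[:,0])*310).round(1).tolist())
E
python3 pp.py
```

```text
world [474.9 308.3 111.1] lean 39.10087472591807
tool: centre top [ 28.5   0.3 -27.9] xaxis [ 0.996 -0.006  0.086] normal [ 0.086 -0.017 -0.996]
ang 4.961796019321758
[[-0.7, -0.1], [0.2, -0.1], [-0.0, -0.4], [0.0, 0.1], [0.3, -0.2], [0.1, -0.0], [0.1, 0.7]]
```

The plate is held 5° off square, so a tool tilt of -0.087 levels it. Computing the move to above the larger back compartment.

```bash
cat >> h.py <<'E'
def plate(x,y,ztop,yaw=.077,tilt=-.087):
    Rt=Ro.from_euler('z',yaw)*Ro.from_euler('y',tilt)*Ro.from_euler('x',np.pi)
    p=np.array([x,y,ztop])-Rt.apply([28.5,.3,-27.9]); tgt(*p,yaw,tilt)
E
python3 -c "
from h import *
print(loc('tim',33,44));plate(*loc('tim',33,44),90)"
```

```text
[ 513.71756674 -283.39188375]
lin [85.3, 592.8, -6.3] turn [-0.031, 0.683, -0.112] rows 9.6 | at [435.7, 310.0, 103.7] [-3.139, 0.596, -0.036] t 27.43 F [0.3, -0.3, -2.5] w 39.2
```

Call:
play_rows(moves=[{"claw": 0.35,"linear": [5,50,-20],"turn": [0,0.12,0]},{"claw": 0.35,"linear": [10,110,-20],"turn": [-0.01,0.25,-0.04]},{"claw": 0.35,"linear": [20,170,-20],"turn": [-0.02,0.4,-0.07]},{"claw": 0.35,"linear": [30,230,-20],"turn": [-0.03,0.55,-0.1]},{"claw": 0.35,"linear": [40,290,-20],"turn": [-0.031,0.68,-0.112]},{"claw": 0.35,"linear": [50,350,-20],"turn": [-0.031,0.683,-0.112]},{"claw": 0.35,"linear": [60,410,-20],"turn": [-0.031,0.683,-0.112]},{"claw": 0.35,"linear": [70,470,-15],"turn": [-0.031,0.683,-0.112]}])

```text
time_s: 28.42
ee_pos: [0.4843, -0.1641, 0.0753]
eef_rot: [-3.141, -0.087, 0.077]
force: [0.6, -0.4, -1.6]
grip_width: 0.0393
```

```bash
python3 -c "
from h import *
plate(*loc('tim',33,44),60)"
```

```text
lin [-9.7, 120.9, 44.8] turn [-0.001, -0.0, -0.0] rows 2.1 | at [484.3, -164.1, 75.3] [-3.141, -0.087, 0.077] t 28.43 F [0.6, -0.4, -1.6] w 39.3
```

Call:
play_rows(moves=[{"claw": 0.35,"linear": [-4,50,15],"turn": [0,0,0]},{"claw": 0.35,"linear": [-8,95,30],"turn": [0,0,0]},{"claw": 0.35,"linear": [-10,121,45],"turn": [0,0,0]},{"claw": 0.35,"linear": [-10,121,45],"turn": [0,0,0]},{"claw": 0.35,"linear": [-10,121,45],"turn": [0,0,0]},{"claw": 0.35,"linear": [-10,121,45],"turn": [0,0,0]}])

```text
time_s: 29.18
ee_pos: [0.4878, -0.2844, 0.03]
eef_rot: [-3.141, -0.088, 0.078]
force: [-1.0, -0.3, -2.5]
grip_width: 0.0394
```

```bash
python3 -c "
from h import *
plate(*loc('tim',33,44),13)
im,T=look('w22')
"
```

```text
lin [-4.2, 0.7, 47.1] turn [-0.001, -0.001, 0.001] rows 0.8 | at [487.8, -284.4, 30.0] [-3.141, -0.088, 0.078] t 29.18 F [-1.0, -0.3, -2.5] w 39.4
```

View pics/w22.png

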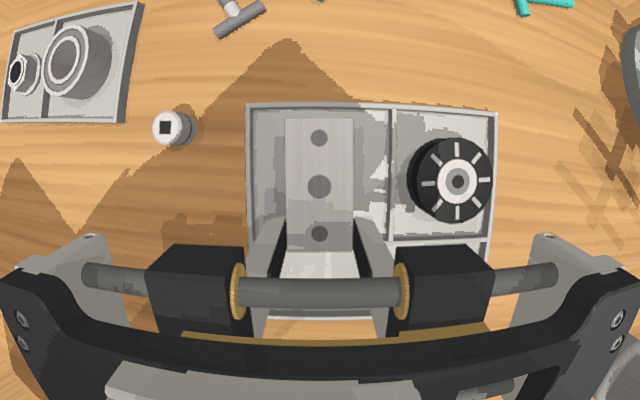

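Call:
play_rows(moves=[{"claw": 0.35,"linear": [-2,1,25],"turn": [0,0,0]},{"claw": 0.35,"linear": [-3,1,38],"turn": [0,0,0]},{"claw": 0.35,"linear": [-4,1,44],"turn": [0,0,0]},{"claw": 0.35,"linear": [-4,1,45.5],"turn": [0,0,0]},{"claw": 0.35,"linear": [-4,1,45.5],"turn": [0,0,0]},{"claw": 0.35,"linear": [-4,1,45.5],"turn": [0,0,0]}])

```text
time_s: 29.98
ee_pos: [0.4882, -0.2856, -0.0151]
eef_rot: [3.141, -0.088, 0.078]
force: [-0.7, -0.6, -1.3]
grip_width: 0.0395
```

Call:
play_rows(moves=[{"claw": 0.35,"linear": [0,0,1],"turn": [0,0,0]},{"claw": 0.35,"linear": [0,0,1],"turn": [0,0,0]}])

```text
time_s: 30.22
ee_pos: [0.4883, -0.2856, -0.0161]
eef_rot: [3.141, -0.088, 0.078]
force: [0.3, 0.1, -2.8]
grip_width: 0.0398
```

Call:
play_rows(moves=[{"claw": 0.35,"linear": [0,0,1],"turn": [0,0,0]},{"claw": 0.35,"linear": [0,0,1],"turn": [0,0,0]}])

```text
time_s: 30.48
ee_pos: [0.4884, -0.2856, -0.0171]
eef_rot: [3.141, -0.088, 0.078]
force: [0.3, -0.0, -2.8]
grip_width: 0.0394
```

Call:
play_rows(moves=[{"claw": 0.35,"linear": [0,0,1],"turn": [0,0,0]},{"claw": 0.35,"linear": [0,0,1],"turn": [0,0,0]}])

```text
time_s: 30.72
ee_pos: [0.4885, -0.2857, -0.0179]
eef_rot: [3.141, -0.088, 0.078]
force: [-2.2, -0.2, 1.6]
grip_width: 0.0392
```

Call:
play_rows(moves=[{"claw": 0.35,"linear": [0,0,0.7],"turn": [0,0,0]},{"claw": 0.35,"linear": [0,0,0.7],"turn": [0,0,0]}])

```text
time_s: 30.98
ee_pos: [0.4885, -0.2857, -0.018]
eef_rot: [3.141, -0.088, 0.078]
force: [-5.9, 3.1, 10.0]
grip_width: 0.0396
```

Contact. Opening and rising.

Call:
play_rows(moves=[{"claw": 0.6,"linear": [0,0,-0.5],"turn": [0,0,0]},{"claw": 0.6,"linear": [0,0,-0.5],"turn": [0,0,0]},{"claw": 0.6,"linear": [0,0,-0.5],"turn": [0,0,0]},{"claw": 0.6,"linear": [0,0,-40],"turn": [0,0,0]},{"claw": 0.6,"linear": [0,0,-90],"turn": [0,0,0]},{"claw": 0.6,"linear": [0,0,-110],"turn": [0,-0.087,0]},{"claw": 0.6,"linear": [0,0,-110],"turn": [0,-0.087,0]}])

```text
time_s: 31.85
ee_pos: [0.4801, -0.2867, 0.0927]
eef_rot: [3.139, -0.004, 0.079]
force: [-0.6, 0.5, -0.4]
grip_width: 0.0563
```

```bash
python3 -c "
from h import *
im,T=look('w23')
"
```

```text
(no output)
```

View pics/w23.png

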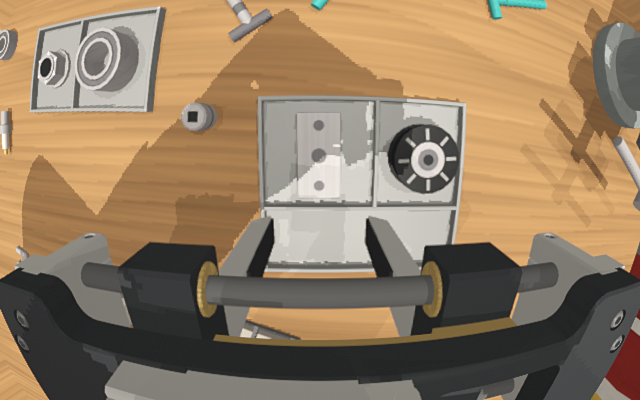

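The plate lies flat in the larger back compartment at (318,155). Now I'll go and look at the steel pin.

```bash
python3 -c "
from h import *
tip(635,-205,130,.6)"
```

```text
lin [161.7, -68.7, -15.0] turn [0.001, -0.003, -0.521] rows 2.8 | at [479.2, -286.2, 91.0] [3.141, -0.003, 0.079] t 31.9 F [0.7, 0.4, -1.3] w 56.2
```

Call:
play_rows(moves=[{"claw": 0.4,"linear": [40,-18,-15],"turn": [0,0,-0.13]},{"claw": 0.4,"linear": [90,-38,-15],"turn": [0,0,-0.28]},{"claw": 0.4,"linear": [130,-56,-15],"turn": [0,0,-0.42]},{"claw": 0.4,"linear": [162,-69,-15],"turn": [0,0,-0.521]},{"claw": 0.4,"linear": [162,-69,-15],"turn": [0,0,-0.521]},{"claw": 0.4,"linear": [162,-69,-15],"turn": [0,0,-0.521]}])

```text
time_s: 32.65
ee_pos: [0.6343, -0.2049, 0.1049]
eef_rot: [3.142, -0.002, 0.598]
force: [0.3, -0.8, -0.4]
grip_width: 0.0374
```

```bash
python3 -c "
from h import *
im,T=look('w24')
P=np.array([[697.9,-164,6],[657.5,-191.5,6],[632.7,-208.4,6]])/1000
print(wproj(T,P))
cv2.imwrite('pics/w24a.png',cv2.resize(im[70:300,180:460],None,fx=2.6,fy=2.6,interpolation=cv2.INTER_CUBIC))"
```

```text
[[321.13863404 111.22882812]
 [321.07696573 161.06665608]
 [321.0410753  190.82043586]]
```

View pics/w24a.png

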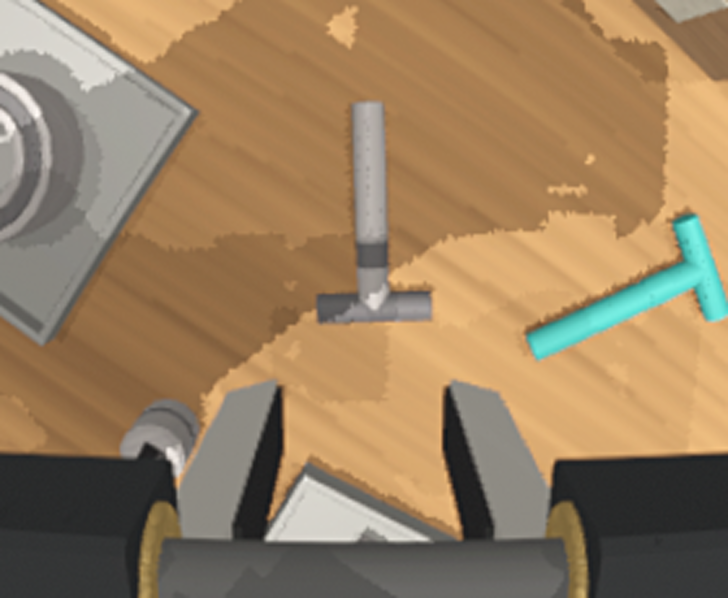

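This is the bare steel pin: free end (368,102), cross bar (375,307) in the crop. The turquoise one lies well to the right. Measuring.

```bash
python3 -c "
from h import *
T=np.load('pics/w24.npy')
uv=np.array([(368,103),(375,306),(317,308),(432,306)])/2.6+[180,70]
P=wplane(T,uv,.008)*1000;print(P.round(1));e=P[0]-P[1];print(np.linalg.norm(e),np.linalg.norm(P[2]-P[3]));a=np.arctan2(e[1],e[0]);print(a)
u=e/np.linalg.norm(e);p=P[1]+30*u;print(p)
tip(p[0],p[1],2.5,a)
"
```

```text
[[ 699.4 -163.5    8. ]
 [ 637.5 -208.9    8. ]
 [ 624.4 -191.1    8. ]
 [ 649.8 -227.     8. ]]
76.78923648426101 44.00909182541771
0.6340487193560547
[ 661.65748593 -191.17654778    8.        ]
lin [30.2, 3.8, 126.6] turn [0.001, -0.002, -0.036] rows 2.1 | at [634.3, -205.2, 105.5] [3.141, -0.002, 0.598] t 32.7 F [-0.1, 0.6, 0.1] w 37.4
```

Call:
play_rows(moves=[{"claw": 0.4,"linear": [30,4,50],"turn": [0,0,-0.036]},{"claw": 0.4,"linear": [30,4,95],"turn": [0,0,-0.036]},{"claw": 0.4,"linear": [30,4,118],"turn": [0,0,-0.036]},{"claw": 0.4,"linear": [30,4,126],"turn": [0,0,-0.036]},{"claw": 0.4,"linear": [30,4,126],"turn": [0,0,-0.036]},{"claw": 0.4,"linear": [30,4,126],"turn": [0,0,-0.036]}])

```text
time_s: 33.45
ee_pos: [0.6624, -0.1919, -0.0186]
eef_rot: [3.139, -0.004, 0.634]
force: [-1.7, 0.1, 0.6]
grip_width: 0.0376
```

```bash
python3 -c "
from h import *
tip(661,-191.6,2.5,.634)
im,T=look('w25')
cv2.imwrite('pics/w25a.png',cv2.resize(im[110:310,180:460],None,fx=2.6,fy=2.6,interpolation=cv2.INTER_CUBIC))"
```

```text
lin [-1.0, -1.1, 2.4] turn [0.003, -0.004, -0.0] rows 0.0 | at [662.4, -191.9, -18.6] [3.139, -0.004, 0.634] t 33.45 F [-1.7, 0.1, 0.6] w 37.6
```

View pics/w25a.png

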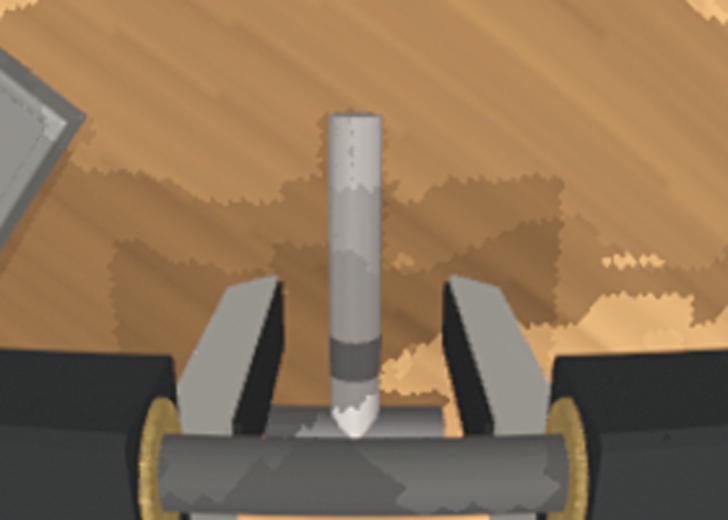

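Straddled well. Down 2 mm and close.

Call:
play_rows(moves=[{"claw": 0.4,"linear": [-1,-1,2],"turn": [0,0,0]},{"claw": 0.4,"linear": [-1,-1,2],"turn": [0,0,0]},{"claw": 0.05,"linear": [-1,-1,2],"turn": [0,0,0]},{"claw": 0.05,"linear": [-1,-1,2],"turn": [0,0,0]},{"claw": 0.05,"linear": [-1,-1,2],"turn": [0,0,0]},{"claw": 0.05,"linear": [-1,-1,2],"turn": [0,0,0]}], force=40)

```text
time_s: 34.25
ee_pos: [0.661, -0.1916, -0.0208]
eef_rot: [3.139, -0.004, 0.634]
force: [0.1, -0.4, 0.1]
grip_width: 0.0107
```

```bash
python3 -c "
from h import *
print(loc('tim',-52,-6))
tip(*loc('tim',-52,-6),80,.077+np.pi/2)"
```

```text
[ 432.81562145 -339.78226634]
lin [-271.3, -15.5, -78.4] turn [0.004, -0.002, -1.014] rows 5.4 | at [661.0, -191.6, -20.8] [3.139, -0.004, 0.634] t 34.25 F [0.1, -0.4, 0.1] w 10.7
```

Call:
play_rows(moves=[{"claw": 0.05,"linear": [0,0,-50],"turn": [0,0,0]},{"claw": 0.05,"linear": [-40,-2,-78],"turn": [0,0,-0.17]},{"claw": 0.05,"linear": [-90,-5,-78],"turn": [0,0,-0.35]},{"claw": 0.05,"linear": [-140,-8,-78],"turn": [0,0,-0.52]},{"claw": 0.05,"linear": [-190,-11,-78],"turn": [0,0,-0.7]},{"claw": 0.05,"linear": [-240,-14,-78],"turn": [0,0,-0.87]},{"claw": 0.05,"linear": [-271,-15,-78],"turn": [0,0,-1.014]},{"claw": 0.05,"linear": [-271,-15,-78],"turn": [0,0,-1.014]}])

```text
time_s: 35.25
ee_pos: [0.4321, -0.3411, 0.0563]
eef_rot: [3.137, 0.0, 1.646]
force: [-0.1, 0.9, -0.4]
grip_width: 0.0108
```

```bash
python3 -c "
from h import *
tip(*loc('tim',-52,-6),40,.077+np.pi/2)
im,T=look('w26')"
```

```text
lin [1.2, 0.6, 39.8] turn [0.005, 0.0, -0.002] rows 0.6 | at [432.1, -341.1, 56.3] [3.137, 0.0, 1.646] t 35.25 F [-0.1, 0.9, -0.4] w 10.8
```

View pics/w26.png

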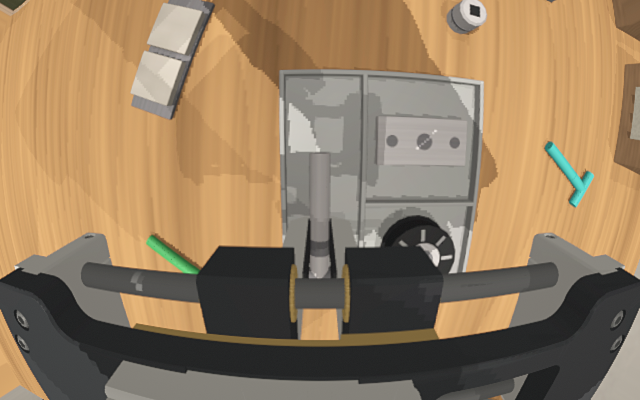

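Call:
play_rows(moves=[{"claw": 0.05,"linear": [1,1,40],"turn": [0.005,0,0]},{"claw": 0.05,"linear": [1,1,62],"turn": [0.005,0,0]},{"claw": 0.05,"linear": [1,1,70],"turn": [0.005,0,0]},{"claw": 0.05,"linear": [1,1,73],"turn": [0.005,0,0]},{"claw": 0.05,"linear": [1,1,73],"turn": [0.005,0,0]},{"claw": 0.05,"linear": [1,1,73],"turn": [0.005,0,0]}])

```text
time_s: 36.05
ee_pos: [0.4348, -0.3395, -0.0159]
eef_rot: [3.141, 0.001, 1.645]
force: [-0.8, -0.7, -2.1]
grip_width: 0.0106
```

Call:
play_rows(moves=[{"claw": 0.05,"linear": [0,0,1],"turn": [0,0,0]},{"claw": 0.05,"linear": [0,0,1],"turn": [0,0,0]}])

```text
time_s: 36.3
ee_pos: [0.4349, -0.3397, -0.0167]
eef_rot: [3.141, 0.001, 1.644]
force: [-0.2, 0.5, -1.3]
grip_width: 0.0109
```

Call:
play_rows(moves=[{"claw": 0.05,"linear": [0,0,0.8],"turn": [0,0,0]},{"claw": 0.05,"linear": [0,0,0.8],"turn": [0,0,0]}])

```text
time_s: 36.55
ee_pos: [0.4349, -0.3396, -0.0175]
eef_rot: [3.141, 0.001, 1.644]
force: [-0.1, -0.7, -0.8]
grip_width: 0.0109
```

Call:
play_rows(moves=[{"claw": 0.05,"linear": [0,0,0.8],"turn": [0,0,0]},{"claw": 0.05,"linear": [0,0,0.8],"turn": [0,0,0]}])

```text
time_s: 36.8
ee_pos: [0.4349, -0.3397, -0.0179]
eef_rot: [3.141, 0.002, 1.644]
force: [-2.0, 1.3, 5.0]
grip_width: 0.0109
```

Call:
play_rows(moves=[{"claw": 0.05,"linear": [0,0,0.8],"turn": [0,0,0]},{"claw": 0.05,"linear": [0,0,0.8],"turn": [0,0,0]}])

```text
time_s: 37.05
ee_pos: [0.435, -0.3398, -0.0179]
eef_rot: [3.141, 0.002, 1.644]
force: [-4.4, 3.8, 11.3]
grip_width: 0.0104
```

Contact. Releasing, rising and backing out toward the robot so the top camera can see.

Call:
play_rows(moves=[{"claw": 0.3,"linear": [0,0,-0.7],"turn": [0,0,0]},{"claw": 0.3,"linear": [0,0,-0.7],"turn": [0,0,0]},{"claw": 0.3,"linear": [0,0,-0.7],"turn": [0,0,0]},{"claw": 0.3,"linear": [0,0,-40],"turn": [0,0,0]},{"claw": 0.3,"linear": [0,0,-100],"turn": [0,0,0]},{"claw": 0.3,"linear": [0,0,-150],"turn": [0,0,0]},{"claw": 0.3,"linear": [-60,0,-160],"turn": [0,0,0]},{"claw": 0.3,"linear": [-110,0,-160],"turn": [0,0,0]}])

```text
time_s: 38.05
ee_pos: [0.4433, -0.4511, 0.144]
eef_rot: [3.139, 0.004, 1.645]
force: [0.4, 0.6, -0.0]
grip_width: 0.0279
```

```bash
python3 -c "
from h import *
im,T=look('w27')
t=vision.camera('top');cv2.imwrite('pics/t27.png',cv2.resize(t[100:290,100:440],(800,447),interpolation=cv2.INTER_CUBIC))"
```

```text
(no output)
```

View pics/w27.png

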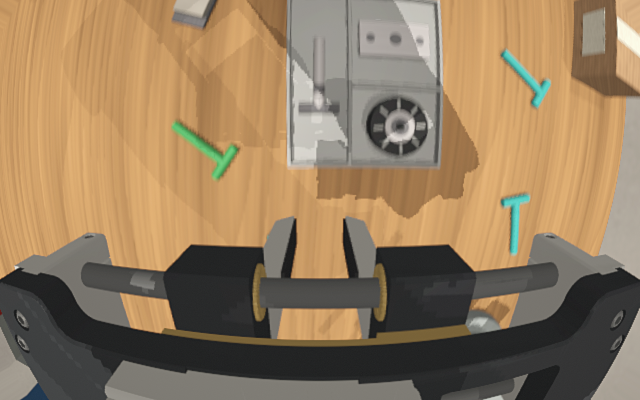

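View pics/t27.png

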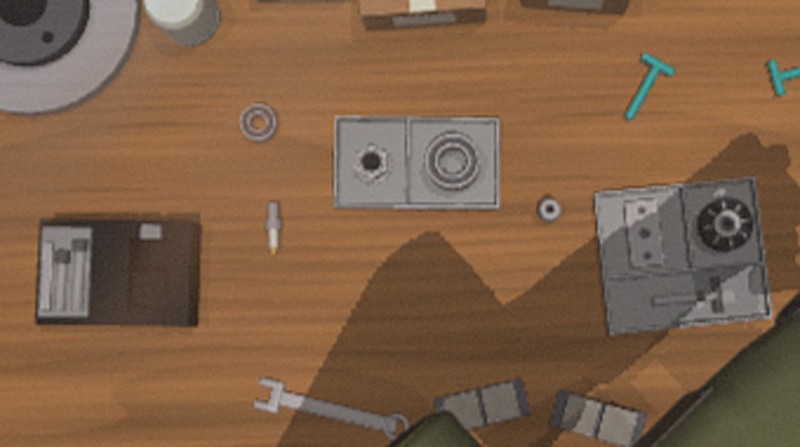

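All five parts are in their compartments: the pin along the lane at (690,297), the pulley at (725,223), the plate at (643,232), the nut at (372,160) and the bearing at (452,160). The small bearing is untouched at (259,122). I'll let the arm settle, then hand in.

Call:
play_rows(moves=[{"claw": 0.3,"linear": [0,0,0],"turn": [0,0,0]},{"claw": 0.3,"linear": [0,0,0],"turn": [0,0,0]}])

```text
time_s: 38.4
ee_pos: [0.4421, -0.4519, 0.1413]
eef_rot: [3.141, 0.001, 1.642]
force: [-0.3, 1.1, 0.1]
grip_width: 0.0283
```

```bash
python3 -c "
from station import get_obs,vision,hand_in
import cv2
im=vision.camera('wrist');cv2.imwrite('pics/w28.png',im)
o=get_obs();print(o['time_s'],o['force'],abs(o['joint_vel']).max())
print(hand_in())"
```

```text
38.45 [1.1053605  0.1147224  0.55728351] 0.0032361432246972434
the job is handed in; nothing more can be done
None
```

View pics/w28.png

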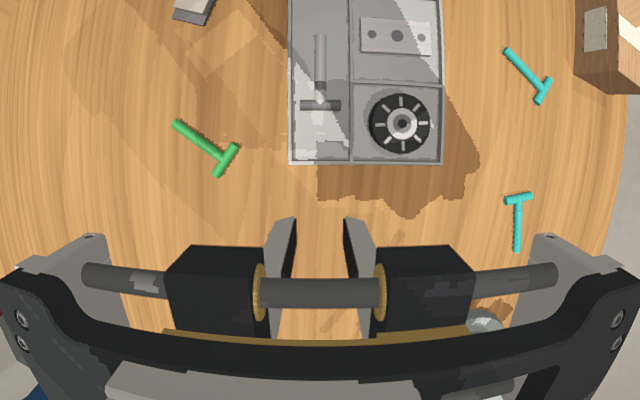

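All five parts are in their compartments and the job is handed in at 38.5 s. I placed them in the order asked: bearing, nut, pulley, setting plate (pressed at the scoop end, tipped, then lifted), pin. Each was lowered until the wrist force showed contact with the tray floor, then released.

**Last checks:** the final top and wrist pictures show all five parts lying flat in the right compartments. The small bearing and the green and turquoise pins were not touched. The arm was clear and still at hand-in.

**What disagreed:**
- **Tip offset:** the fingertips turned out to be about 23.5 mm short of the reported TCP. The first close on the large bearing passed above it. I found the offset by touching the bench at about 38 N through the fingers and corrected for it from then on.
- **Plate press depth:** I stopped at 14 mm instead of the stated 18 mm, because the plate had already bottomed out. It stayed leaning at 39.7°, as described.

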